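Probe a shelf-foot weld, then rack its tray

TASK

Take the probe stylus from its fork and run its spring tip slowly (no faster than about 30 mm a second) and lightly along the whole inside weld seam of the shelf foot, starting at the free end of the longer leg, through the corner, to the free end of the shorter leg, without ever pushing the tip right in to its stop. Then hang the stylus back in its fork, and push the tray with the foot still lying in it fully home in the empty bay, leaving the stock around it where it stands.

Things in the scene. Friction and masses are not known exactly. Their poses are not given: they have to be found in the camera images.
- stylus: Probe stylus, upright in its fork at the start. Black round handle 22 mm across, 5 to 75 mm above the origin (grip here from above); collar 30 mm across, 0 to 5 mm; shank 9 mm across, down to -60 mm; then a thin spring tip 5 mm across. Origin on the axis at the collar's underside, z along the axis towards the handle. 80 g.
- stylus_tip (a point): The very end of the stylus's spring tip (round, 2.5 mm radius): 95 mm below the stylus's origin when not pressed.
- plunger (a joint): How far the spring tip is pressed into the shank, in m: 0 free, 0.010 at its stop. The spring gives 0.5 N at first and 1.7 N at the stop.
- rest: Fixed stylus rest: base plate 75 x 70 mm, a post 12 x 36 mm centred at x = 30 mm, on it a level fork 8 mm thick, top at 112 mm, two arms along x from -27 to 8 mm, the slot between them 16 mm wide, open towards its own -x. Nothing stands above the fork. Origin on the table below the stylus's axis, z up.
- rest_seat (a point): Point in the fork's slot at the height of the fork's top (112 mm) where the stylus's origin lies when it hangs: collar on the two arms, shank in the slot. Axes as the rest's.
- foot: Aluminium shelf foot, loose in the tray: plate 122 (x) x 114 (y) x 5 mm; on it a welded angle of 4 mm sheet, top at z = 50 mm: long leg along y from -45 to 44, inside face x = -18; short leg along x from -22 to 40, inside face y = 40. Bolt heads 16 mm across, 7 mm high at (36, -30) and (10, 4), inside the angle. Origin: centre of the plate's underside, z up. 0.24 to 0.39 kg.
- seam_start (a point): Free end of the seam at the longer leg (85 mm from the corner), on the plate's top where it meets the leg's inside face. The seam is a dark bead 2 mm high, look only. A tip touching the leg has its centre 2.5 mm off the seam. Axes as the foot's.
- seam_corner (a point): Inside corner of the seam, on the plate's top.
- seam_end (a point): Free end of the seam at the shorter leg (58 mm from the corner), on the plate's top.
- tray: Steel sheet tray 132 (x) x 124 (y) mm, floor 4 mm, rim 14 mm high, with an upright tab at its front (-x) rim; it carries the foot, whose origin and axes match the tray's but for 4 mm of height. Origin at the centre of its underside, z up. 0.22 kg, slides on the table.
- tray_tab (a point): Grip point on the tray's tab, 62 mm to -x of the tray's origin and 45 mm up. The tab is 8 mm thick along x, 50 mm wide along y, its top at 58 mm; 36 mm are free between it and the long leg. Axes as the tray's.
- bay_empty: The empty one of two like fixed steel bays, open towards its own -x, no floor. Origin (on the table) and axes are where the tray's lie when it is fully home against the 16 mm high back stop (face at x = 66 mm). Side walls 133 mm apart inside, x = -40 to 72, flared lips 30 mm high out to x = -59; roof x = -26 to 73, underside 66, top 69 mm. The tab stays outside.
- bay_full: The other bay, alike, but filled by a carton that shows at its mouth (front at x = -65 mm). Leave it.
- pickbin: Bystander: loose open cardboard stock bin 100 x 130 x 75 mm with pipe clips in it. Origin at the centre of its underside.
- jar: Bystander: loose jar 52 mm across, 75 mm high. Origin at the centre of its underside.
- coupling: Bystander: loose steel flanged coupling 52 mm across, 45 mm high. Origin at the centre of its underside.
- carton: Bystander: small loose carton of screws 44 x 44 x 40 mm. Origin at the centre of its underside.
Not all that is in view belongs to the job. Leave any blue look-alike of the tray alone.

How it is judged:
By the outcome, as a careful person would: the job done as asked, in the order asked, and still so for the second after the job is handed in, with the robot touching nothing.
It also fails if it takes over 72 s, if anything falls off the work surface, if the arm or the gripper's body presses on something with over 40 N, if the wrist force passes 120 N, or if a joint passes its speed limit or range.

ROBOT

A 6-joint arm with a two-finger parallel gripper is mounted at the origin on the work surface. World frame = base frame: x ahead of the robot, y to its left, z up, the work surface at z = 0. Lengths are in mm, angles in rad, forces in N, time in s.
With the tool pointing down it reaches from about 350 to 975 mm from the base axis. Payload 7.1 kg.
Tool frame: the origin (TCP) lies midway between the tips of the shut fingers; the grasp point (between the pads) lies 19 mm behind it; z points along the fingers, y is the line along which they close (so a half turn about z gives the same grasp; the last joint's range is limited). The gripper opens to 88 mm and grips with 3 to 60 N. Pads are 20 mm wide; open, the fingers measure 115 mm over their backs; the gripper's body (75 mm by 178 mm) begins 61 mm behind the grasp point.
Start: joints at [1.263, 0.423, 1.63, -0, 1.089, -0.019], TCP at [177.97, 599.109, 222.675] pointing down, gripper open.
Joint ranges: [-3, 3], [-0.9, 2.11], [0.09, 2.58], [-1.31, 4.45], [0.11, 2.69], [-2.54, 2.54]. Speed limits (rad/s): [2.39, 2.39, 3.01, 3.14, 3.14, 3.14].

INTERFACE

Orientations are given as a rotation vector (axis times angle).
In Python, from workcell import ctrl gives the robot as it stands.
- The arm moves only by the shell command python3 -m pendant 'ROWS'. ROWS is a JSON object of lists of equal length, an entry for each row: "grip": the opening, from -1 (shut) to 1 (fully open); "linear": the shift along the tool's x, y, z in mm, a list of three; "angular": the turn, a rotation vector about the tool's x, y, z in rad, a list of three. In form: {"grip": [grip, ...], "linear": [[tx, ty, tz], ...], "angular": [[ax, ay, az], ...]}. A call has 1 to 12 rows; each row shifts and turns the commanded pose from where the row before left it, along the tool's axes as they then stand; what a row does not reach is not made up. A row lasts 1/12 s, in which the tool goes at most 41.7 mm and 7.16 degrees, less where a joint would pass 70% of its speed; a pose out of reach is approached as far as the arm can. A call with a gripper value outside its range is refused whole. The fingers move at their own pace and stop on an object; the grip force is fixed at half the most. Time passes only in rows, so rows that do not move let the fingers close. It gives the time, the measured TCP pose, the force, the opening and the grip force at its end, in the units of the state.
- ctrl.get_obs(): the state, without advancing time (a new reading comes with each control period).
- ctrl.get_image(name): name is "scene" or "top" or "wrist"; returns the picture (480x640x3 uint8, red, green, blue); there is no depth.
- ctrl.camera_params(name): a dict with "vfov" (degrees; the focal length in pixels is half the picture's height over the tangent of half this angle, whatever the lens; pixels are square), "cx", "cy" (the principal point, pixels), "k1" (the pictures are not rectified: a ray, as slopes to the right and down, at radius r is drawn at 1 + k1 r^2 times it, then the intrinsics apply), "R" (3x3) and "t" (3): a world point X has camera coordinates R X + t; the wrist camera has in their place "T_tool_cam" (4x4, takes a point from camera to tool coordinates, whose origin is the TCP and whose axes are the flange's). Camera axes: x right, y down, z forward; pixel columns grow to the right and rows downward; lengths in mm; the calibration is good to about 2 mm. A picture is of the moment at which its call begins: read the wrist's pose just before it. camera_params takes no time and is no camera call.
- ctrl.close_job(): hands the job in; it is judged then, once.
The state is a dict: "t": time; "qpos": joint angles; "qvel": joint speeds; "joint_torque": joint torques, N m; "ee_pos": TCP position; "orientation": TCP orientation; "ft_force": force on the tool from outside, world axes, zero at the start; "moment": the same for the moment, N m; "width": finger opening in mm; "grasp_force": force on a finger pad.
Only numpy, scipy, OpenCV 4.12 (cv2) and the standard library are available. Lean on these libraries where they do the work, as an engineer would, in place of code of your own. Each camera call takes 0.05 s, during which the arm holds its last target. There are 200 camera calls.

## Working session

There is one attempt and no reset: what is moved stays moved. The work goes in short steps, Python scripts to look and compute and a shell command to move; the robot and the scene stay as the last step left them, time stands still between calls to the robot, and variables do not carry over. Pictures are saved under pics/ and viewed, at most 10 in all, crops included, and the job is handed in when it is done.

```bash
ls; mkdir -p pics; python3 - <<'E'
from workcell import ctrl
import cv2,numpy as np
o=ctrl.get_obs();print({k:np.round(v,3).tolist() for k,v in o.items()})
for n in("scene","top","wrist"):
    im=ctrl.get_image(n);cv2.imwrite(f"pics/{n}0.png",im[:,:,::-1])
    p=ctrl.camera_params(n);print(n,{k:np.round(v,3).tolist() for k,v in p.items()})
E
```

```text
pics
{'t': 0.0, 'qpos': [1.263, 0.424, 1.631, -0.0, 1.089, -0.019], 'qvel': [-0.0, -0.0, 0.001, -0.0, -0.001, -0.002], 'joint_torque': [0.003, -54.464, -27.366, 0.065, 0.023, -0.0], 'ee_pos': [177.808, 598.585, 221.912], 'orientation': [-0.452, -3.109, 0.002], 'ft_force': [-0.33, 0.51, -0.052], 'moment': [0.026, -0.02, -0.042], 'grasp_force': 0.0, 'width': 87.679}
scene {'vfov': 47.264, 'cx': 317.545, 'cy': 231.908, 'k1': -0.133, 'R': [[-0.261, 0.965, 0.012], [0.754, 0.212, -0.621], [-0.603, -0.153, -0.783]], 't': [175.754, -313.732, 1516.539]}
top {'vfov': 51.424, 'cx': 321.689, 'cy': 243.669, 'k1': 0.009, 'R': [[-0.015, -1.0, -0.003], [-0.978, 0.016, -0.207], [0.207, -0.0, -0.978]], 't': [-5.362, 503.215, 1067.822]}
wrist {'vfov': 62.703, 'cx': 328.094, 'cy': 235.955, 'k1': -0.07, 'T_tool_cam': [[0.0, -0.954, -0.3, 83.587], [1.0, 0.0, 0.001, 0.423], [-0.001, -0.3, 0.954, -162.567], [0.0, 0.0, 0.0, 1.0]]}
```

View pics/top0.png

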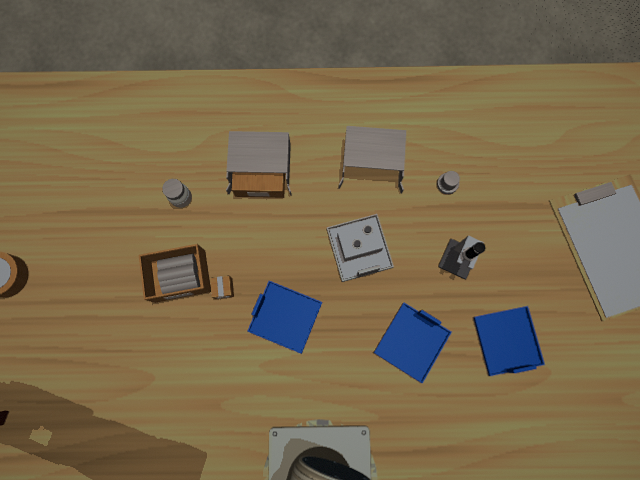

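View pics/scene0.png

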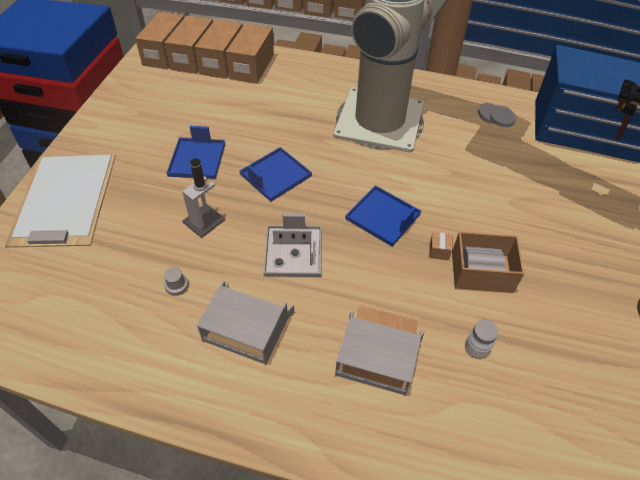

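Top view: the steel tray with the foot is at (360,248), the stylus in its rest at (475,252), the empty bay at (374,155) and the full bay at (259,165). Candidates for the tray: steel (360,248), and blue look-alikes at (285,317), (412,342) and (508,341). I choose the steel one. For the stylus, the only candidate is the black handle at (475,250); the coupling at (448,183) and jar at (177,193) are not it. I'll check this in a close crop.

```bash
cat > h.py <<'E'
import numpy as np,cv2
from scipy.spatial.transform import Rotation as Rn
from scipy.optimize import least_squares
from workcell import ctrl
def cam(name,obs=None):
    p=ctrl.camera_params(name)
    f=240/np.tan(np.radians(p["vfov"])/2)
    if name=="wrist":
        T=np.eye(4);T[:3,:3]=Rn.from_rotvec(obs["orientation"]).as_matrix();T[:3,3]=obs["ee_pos"]
        M=np.linalg.inv(T@np.array(p["T_tool_cam"]));R,t=M[:3,:3],M[:3,3]
    else: R,t=np.array(p["R"]),np.array(p["t"])
    return dict(f=f,cx=p["cx"],cy=p["cy"],k=p["k1"],R=R,t=t)
def proj(c,X):
    x=np.atleast_2d(X)@c["R"].T+c["t"];s=x[:,:2]/x[:,2:]
    r2=(s**2).sum(1,keepdims=True);s=s*(1+c["k"]*r2)
    return s*c["f"]+[c["cx"],c["cy"]]
def onz(c,uv,z):
    "world point at height z seen at pixel uv"
    d0=(np.array(uv,float)-[c["cx"],c["cy"]])/c["f"];s=d0.copy()
    for _ in range(30): s=d0/(1+c["k"]*(s@s))
    d=c["R"].T@np.r_[s,1];o=-c["R"].T@c["t"]
    return o+d*(z-o[2])/d[2]
def tri(obs):
    "obs: list of (cam,uv)"
    f=lambda X:np.concatenate([(proj(c,X)[0]-uv) for c,uv in obs])
    r=least_squares(f,[450,0,50]);return r.x,np.abs(r.fun).max()
E
python3 - <<'E'
import cv2
a=cv2.imread("pics/top0.png")[120:290,325:495];b=cv2.imread("pics/scene0.png")[145:345,155:335]
a=cv2.resize(a,None,fx=2.4,fy=2.4,interpolation=3);b=cv2.resize(b,None,fx=2.1,fy=2.1,interpolation=3)
import numpy as np
m=np.zeros((425,800,3),np.uint8);m[:a.shape[0],:a.shape[1]]=a;m[:b.shape[0],415:415+b.shape[1]]=b
cv2.imwrite("pics/crop1.png",m)
from h import *
t=cam("top")
for n,uv,z in [("tab",(370,272),58),("handle",(479,247),183),("handle2",(479,247),187),("tray",(360,249),10),("bayL",(345,130),69),("bayR",(405,133),69),("bayFR",(404,169),69),("bayFL",(342,164),69)]: print(n,onz(t,uv,z).round())
s=cam("scene")
print(tri([(t,(479,246)),(s,(196,162))]))
E
```

```text
tab [ 436. -119.   58.]
handle [ 464. -324.  183.]
handle2 [ 463. -322.  187.]
tray [ 498. -102.   10.]
bayL [769. -72.  69.]
bayR [ 759. -211.   69.]
bayFR [ 671. -204.   69.]
bayFL [685. -63.  69.]
(array([ 465.20591817, -322.91120796,  185.66443797]), np.float64(0.05370353459511534))
```

View pics/crop1.png

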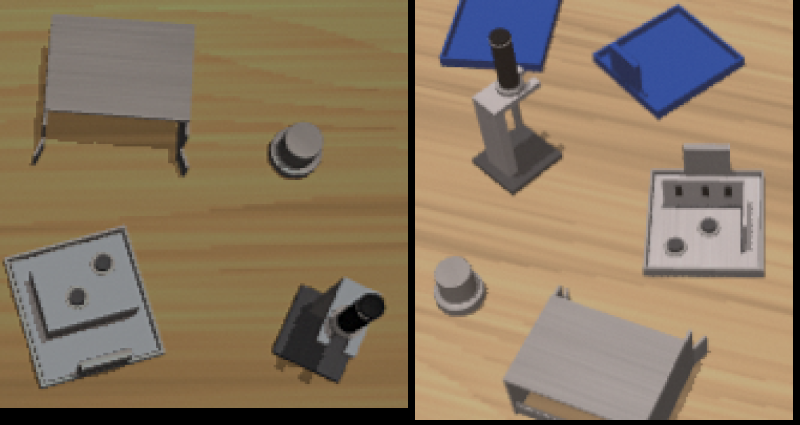

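Tray, stylus and empty bay choice confirmed: steel tray and foot, black handle in the fork, open bay without a carton. The handle top triangulates to (465,-323,186); 187 was expected. Next I move the wrist camera over the scene.

```bash
python3 -m pendant '{"grip":[1,1,1,1,1,1,1,1,1,1],"linear":[[-23,-31,0],[-23,-31,0],[-23,-31,0],[-23,-31,0],[-23,-31,0],[-23,-31,0],[-23,-31,0],[-23,-31,0],[-23,-31,0],[-23,-31,0]],"angular":[[0,0,0],[0,0,0],[0,0,0],[0,0,0],[0,0,0],[0,0,0],[0,0,0],[0,0,0],[0,0,0],[0,0,0]]}'
python3 -m pendant '{"grip":[1,1,1,1,1,1,1,1,1,1,1],"linear":[[-23,-31,0],[-23,-31,0],[-23,-31,0],[-23,-31,0],[-23,-31,0],[-23,-31,0],[-23,-31,0],[-23,-31,0],[-23,-31,0],[-23,-31,0],[0,0,0]],"angular":[[0,0,0],[0,0,0],[0,0,0],[0,0,0],[0,0,0],[0,0,0],[0,0,0],[0,0,0],[0,0,0],[0,0,0],[0,0,0]]}'
python3 - <<'E'
from h import *
import json
o=ctrl.get_obs();im=ctrl.get_image("wrist")
print(o["t"],o["ee_pos"],o["orientation"],o["qvel"])
cv2.imwrite("pics/w1.png",im[:,:,::-1]);json.dump({k:np.array(o[k]).tolist() for k in("ee_pos","orientation")},open("w1.json","w"))
E
```

```text
t: 0.98
ee_pos: [310.2, 234.7, 222.7]
orientation: [0.451, 3.109, 0.0]
ft_force: [1.5, -0.0, 1.3]
width: 87.6
grasp_force: 0.0
t: 1.9
ee_pos: [444.9, -131.5, 223.1]
orientation: [0.458, 3.105, -0.003]
ft_force: [0.1, -1.1, 0.0]
width: 87.6
grasp_force: 0.0
1.9 [ 444.88069878 -131.49901682  223.09681634] [ 4.57823179e-01  3.10489405e+00 -2.71441471e-03] [ 0.07700855 -0.0360488   0.07453679  0.03320277  0.02072542  0.1027348 ]
```

View pics/w1.png

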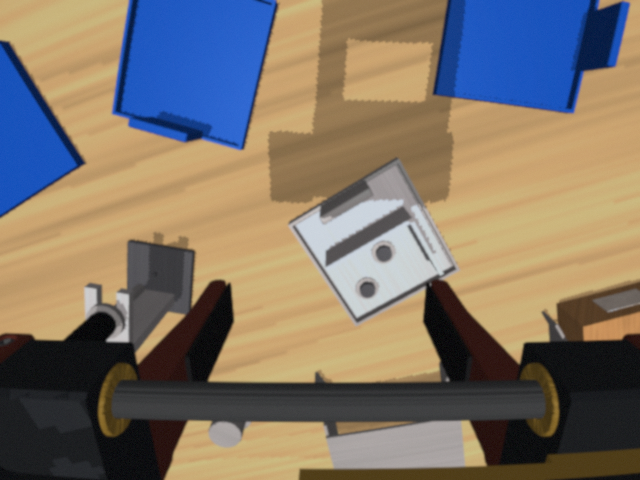

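w1: tray at about (372,240), with corners near (398,158), (289,222), (357,322) and (456,268). The rest fork is at (108,305), with its slot opening towards the upper left (robot side). The empty bay is at the bottom. I'll take a second wrist view nearer the rest.

```bash
python3 -m pendant '{"grip":[1,1,1,1,1,1,1],"linear":[[-23,-30,0],[-23,-30,0],[-23,-30,0],[-23,-30,0],[0,0,0],[0,0,0],[0,0,0]],"angular":[[0,0,0],[0,0,0],[0,0,0],[0,0,0],[0,0,0],[0,0,0],[0,0,0]]}'
python3 - <<'E'
from h import *
import json
o=ctrl.get_obs();im=ctrl.get_image("wrist")
print(o["t"],o["ee_pos"],o["orientation"],o["qvel"])
cv2.imwrite("pics/w2.png",im[:,:,::-1]);json.dump({k:np.array(o[k]).tolist() for k in("ee_pos","orientation")},open("w2.json","w"))
c=cam("wrist",o);print(proj(c,[[498,-102,10],[465,-323,112],[465,-323,186]]))
def pc(name,x,y,w,h,s): return cv2.resize(cv2.imread(f"pics/{name}.png")[y:y+h,x:x+w],(int(w*s),int(h*s)),interpolation=3)
m=np.zeros((600,800,3),np.uint8)
for a,X,Y in[(pc("w1",280,150,185,180,2.2),0,0),(pc("w2",60,120,185,180,2.1),411,0),(pc("top0",320,210,180,80,2.2),0,400),(pc("w2",400,60,240,120,1.6),411,385)]:
    m[Y:Y+a.shape[0],X:X+a.shape[1]]=a
cv2.imwrite("pics/m2.png",m)
E
```

```text
t: 2.53
ee_pos: [495.5, -265.9, 222.1]
orientation: [-0.451, -3.107, -0.002]
ft_force: [-0.0, 0.7, -0.8]
width: 87.6
grasp_force: 0.0
2.5333 [ 495.50315421 -265.88789639  222.05894755] [-4.51273917e-01 -3.10701954e+00 -1.81930703e-03] [ 0.0145072  -0.01394368  0.01220706 -0.00314916 -0.00242315 -0.00400614]
[[492.76749444 157.67679214]
 [238.5619701  215.98998016]
 [209.08205636 250.38469713]]
```

View pics/w2.png

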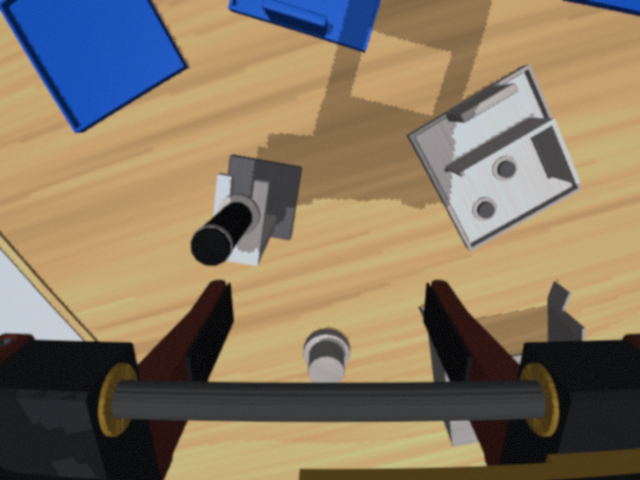

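w2: stylus handle top at (212,246), collar at (241,215), tray corners near (410,135), (528,66), (578,187) and (471,249).

View pics/m2.png

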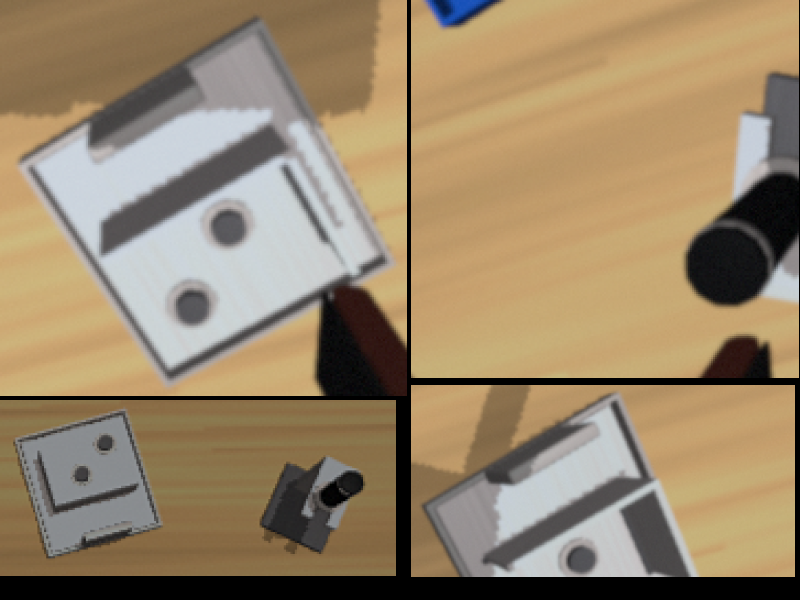

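m2 gives tray corners in w1 (289,224), (398,158), (458,269) and (356,325), in w2 and in top, plus the bolt heads. Next I fit them all.

```bash
cat > fit.py <<'E'
from h import *
import json
W=lambda n:cam("wrist",{k:np.array(v) for k,v in json.load(open(n+".json")).items()})
L=np.array([[-66,-62,14],[-66,62,14],[66,62,14],[66,-62,14],[36,-30,16],[10,4,16]],float)
P={"w1":[(289.1,224.1),(397.7,157.7),(458.2,269.1),(356.4,325),(367.3,289.1),(384.1,253.2)],
"w2":[(408.8,135),(528.8,65.6),(578.5,187),(471,249.5),(485,209),(506,168)],
"top":[(393.2,266.4),(341.8,281.8),(326.8,227.3),(376.4,214.5),(367.7,229.5),(357,244)]}
C={"w1":W("w1"),"w2":W("w2"),"top":cam("top"),"scene":cam("scene")}
def Tr(p,L):
    c,s=np.cos(p[2]),np.sin(p[2]);return np.c_[p[0]+c*L[:,0]-s*L[:,1],p[1]+s*L[:,0]+c*L[:,1],L[:,2]+p[3]]
if __name__=="__main__":
    for vs in (["w1"],["w2"],["top"],["w1","w2"],["w1","w2","top"]):
        fz=len(vs)>1
        f=lambda p:np.concatenate([(proj(C[v],Tr(np.r_[p,0][:4],L))-P[v]).ravel() for v in vs])
        r=least_squares(f,[498,-102,-.2]+([0] if fz else []),loss="soft_l1");print(vs,r.x.round(3),np.abs(r.fun).round(1).max())
    print("handle",tri([(C["w2"],(211.5,246.5)),(C["top"],(479.5,246.5)),(C["scene"],(196,161.5))]),tri([(C["w2"],(211.5,246.5)),(C["top"],(479.5,246.5))]))
    print("w2@187",onz(C["w2"],(211.5,246.5),187),"collar",onz(C["w2"],(241,215),117))
    a=onz(C["w2"],(224,174),112);b=onz(C["w2"],(262,181),112);print("arms",a,b,np.linalg.norm(a-b))
    print("bay", [onz(C["top"],u,69).round(1) for u in((346,128),(406,130),(404,169),(342,164.5))])
E
python3 fit.py
```

```text
['w1'] [ 5.02352e+02 -9.88610e+01  2.60000e-01] 1.8
['w2'] [ 5.01925e+02 -9.94700e+01  2.59000e-01] 3.1
['top'] [ 5.01069e+02 -1.01208e+02  2.56000e-01] 0.9
['w1', 'w2'] [503.522 -98.378  25.391  -4.257] 2.2
['w1', 'w2', 'top'] [ 5.03004e+02 -9.88700e+01  2.58000e-01 -3.05600e+00] 2.4
handle (array([ 463.70765583, -321.7773057 ,  184.66084599]), np.float64(1.2189110568433534)) (array([ 471.78337411, -335.09149575,  150.37735977]), np.float64(0.22970252751434828))
w2@187 [ 463.07319753 -320.52072915  187.        ] collar [ 463.91702164 -319.61140429  117.        ]
arms [ 433.72647975 -322.33765127  112.        ] [ 446.02860676 -298.51980098  112.        ] 26.807318428793483
bay [array([773.9, -74.1,  69. ]), array([ 766.5, -213.4,   69. ]), array([ 671., -204.,   69.]), array([684.3, -62.6,  69. ])]
```

Fit: tray at (502,-99) with yaw 0.258 rad, stylus axis at (463.5,-320.7), handle top about 185–187 as the text says, rest yaw about -0.48. I align the tool with the foot's axes and go above the stylus.

```bash
python3 -m pendant '{"grip":[1,1,1,1,1,1,1,1,1,1],"linear":[[0,0,0],[0,0,0],[0,0,0],[0,0,0],[0,0,0],[15,-15,0],[15,-15,0],[15,-15,0],[0,0,0],[0,0,0]],"angular":[[0,0,-0.11],[0,0,-0.11],[0,0,-0.11],[0,0,-0.11],[0,0,-0.11],[0,0,0],[0,0,0],[0,0,0],[0,0,0],[0,0,0]]}'
cat > d.py <<'E'
import sys
from h import *
o=ctrl.get_obs();R=Rn.from_rotvec(o["orientation"]).as_matrix()
X=np.array([float(v) for v in sys.argv[1:4]])
print("ee",o["ee_pos"].round(1) if hasattr(o["ee_pos"],"round") else o["ee_pos"],"delta tool",(R.T@(X-o["ee_pos"])).round(1),"toolx yaw",np.arctan2(R[1,0],R[0,0]).round(3),"tilt",R[:,2].round(4),"q6",np.round(o["qpos"],2)[[0,5]])
E
python3 d.py 463.5 -320.7 133
```

```text
t: 3.42
ee_pos: [464.0, -321.5, 222.8]
orientation: [0.408, -3.115, -0.001]
ft_force: [0.1, -0.4, 0.6]
width: 87.7
grasp_force: 0.0
ee [ 464.  -321.5  222.8] delta tool [ 0.3  0.8 89.8] toolx yaw -2.881 tilt [-1.e-04  5.e-04 -1.e+00] q6 [-0.63 -2.46]
```

q6 is close to its limit, so I turn by a quarter, giving tool y = tray +x, which also suits the tab. Then I descend.

```bash
python3 -m pendant '{"grip":[1,1,1,1,1,1,1,1,1,1,1,1],"linear":[[0,0,0],[0,0,0],[0,0,0],[0,0,0],[0,0,0],[0,0,0],[0,0,0],[0,0,0],[0,0,0],[0,0,0],[0,0,0],[0,0,0]],"angular":[[0,0,0.121],[0,0,0.121],[0,0,0.121],[0,0,0.121],[0,0,0.121],[0,0,0.121],[0,0,0.121],[0,0,0.121],[0,0,0.121],[0,0,0.121],[0,0,0.121],[0,0,0.121]]}'
python3 -m pendant '{"grip":[1,1,1],"linear":[[0,0,0],[0,0,0],[0,0,0]],"angular":[[0,0,0.121],[0,0,0],[0,0,0]]}'
python3 d.py 463.5 -320.7 133
python3 - <<'E'
from h import *
im=ctrl.get_image("wrist");cv2.imwrite("pics/w3.png",im[:,:,::-1])
c=cam("wrist",ctrl.get_obs());print(proj(c,[[463.5,-320.7,187],[463.5,-320.7,117]]))
E
```

```text
t: 4.42
ee_pos: [464.9, -320.5, 222.7]
orientation: [-1.767, -2.597, -0.001]
ft_force: [-0.6, 1.0, 0.3]
width: 87.8
grasp_force: 0.0
t: 4.67
ee_pos: [464.9, -321.1, 222.7]
orientation: [-1.909, -2.494, -0.0]
ft_force: [0.7, -0.1, -0.5]
width: 87.3
grasp_force: 0.0
ee [ 464.9 -321.1  222.7] delta tool [ 0.7 -1.2 89.7] toolx yaw 1.835 tilt [-1.e-04  3.e-04 -1.e+00] q6 [-0.63 -0.89]
[[326.80329244 271.62844576]
 [326.99045591 233.77848424]]
```

View pics/w3.png

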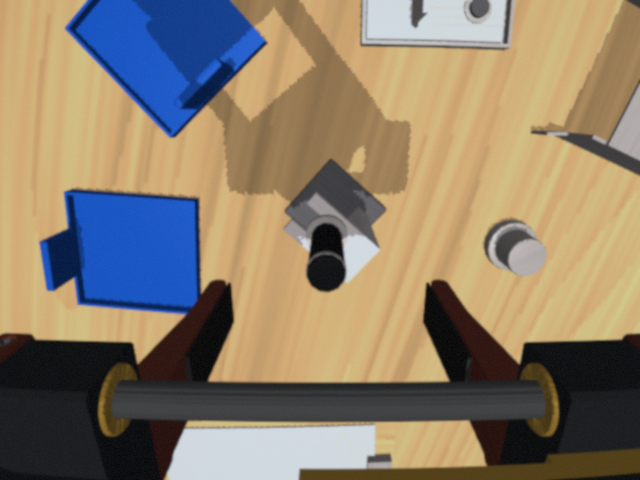

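w3: the handle top is at (326,271), within a pixel of the prediction. I descend and grip.

```bash
python3 -m pendant '{"grip":[1,1,1,1,1,1,1,1],"linear":[[0.5,-1,15],[0,0,20],[0,0,20],[0,0,20],[0,0,10],[0,0,4],[0,0,0],[0,0,0]],"angular":[[0,0,0],[0,0,0],[0,0,0],[0,0,0],[0,0,0],[0,0,0],[0,0,0],[0,0,0]]}'
python3 -m pendant '{"grip":[-1,-1,-1,-1,-1,-1,-1,-1,-1],"linear":[[0,0,0],[0,0,0],[0,0,0],[0,0,0],[0,0,0],[0,0,0],[0,0,0],[0,0,0],[0,0,0]],"angular":[[0,0,0],[0,0,0],[0,0,0],[0,0,0],[0,0,0],[0,0,0],[0,0,0],[0,0,0],[0,0,0]]}'
python3 d.py 502 -99 200
```

```text
t: 5.38
ee_pos: [463.9, -322.5, 134.3]
orientation: [1.914, 2.49, 0.0]
ft_force: [0.5, 0.2, 0.0]
width: 87.7
grasp_force: 0.0
t: 6.13
ee_pos: [463.4, -322.3, 133.7]
orientation: [-1.916, -2.49, -0.0]
ft_force: [-0.3, 0.9, 0.1]
width: 31.5
grasp_force: 0.0
ee [ 463.4 -322.3  133.7] delta tool [206.   94.5 -66.3] toolx yaw 1.83 tilt [-0.  0. -1.] q6 [-0.63 -0.89]
```

```bash
python3 -m pendant '{"grip":[-1,-1,-1,-1,-1,-1],"linear":[[0,0,0],[0,0,0],[0,0,0],[0,0,0],[0,0,0],[0,0,0]],"angular":[[0,0,0],[0,0,0],[0,0,0],[0,0,0],[0,0,0],[0,0,0]]}'
```

```text
t: 6.63
ee_pos: [463.3, -322.3, 133.6]
orientation: [-1.916, -2.49, 0.0]
ft_force: [-0.1, -0.1, -0.9]
width: 21.5
grasp_force: 30.0
```

Gripped at width 21.5 mm. The 9 mm shank would meet the 45 mm high leg with the stylus upright, so I will tilt it about 12° away from both legs. I lift, travel and tilt.

```bash
python3 -m pendant '{"grip":[-1,-1,-1,-1,-1,-1,-1,-1,-1,-1,-1,-1],"linear":[[0,0,-10],[0,0,-20],[0,0,-27],[0,0,-27],[0,0,-26],[15,8,0],[30,15,0],[30,15,0],[30,15,0],[30,15,0],[20,10,0],[6,3,0]],"angular":[[0,0,0],[0,0,0],[0,0,0],[0,0,0],[0,0,0],[0,0,0],[0,0,0],[0,0,0],[0,0,0],[0,0,0],[0,0,0],[0,0,0]]}'
python3 -m pendant '{"grip":[-1,-1,-1,-1],"linear":[[0,0,0],[0,0,0],[0,0,0],[0,0,0]],"angular":[[0.074,0.074,0],[0.074,0.074,0],[0,0,0],[0,0,0]]}'
cat > s.py <<'E'
# usage: s.py x y z : tool shift taking the free tip end (foot xy, world z) there
import sys
from h import *
T=(502.0,-99.3,0.258); LEN=116.6
def tip(o):
    R=Rn.from_rotvec(o["orientation"]).as_matrix();t=np.array(o["ee_pos"])+R[:,2]*LEN
    c,s=np.cos(T[2]),np.sin(T[2]);F=np.array([[c,-s,0],[s,c,0],[0,0,1]])
    return R,F,F.T@(t-[T[0],T[1],0])
if __name__=="__main__":
    o=ctrl.get_obs();R,F,l=tip(o)
    print("tip local",l.round(1),"axis in foot",(F.T@R[:,2]).round(3),"axes fx,fy,fz in tool",(R.T@F).T.round(3).tolist())
    if len(sys.argv)>3:
        X=np.array([float(v) for v in sys.argv[1:4]]);print("shift",(R.T@F@(X-l)).round(1))
E
python3 s.py -12 -45 24
```

```text
t: 7.63
ee_pos: [500.7, -143.2, 244.4]
orientation: [1.913, 2.492, 0.001]
ft_force: [-0.2, 0.4, -1.3]
width: 21.5
grasp_force: 30.0
t: 7.97
ee_pos: [501.1, -147.0, 243.3]
orientation: [-1.791, -2.326, 0.04]
ft_force: [0.2, -0.0, -1.4]
width: 21.6
grasp_force: 30.0
tip local [-30.1 -28.9 129.2] axis in foot [-0.146  0.146 -0.979] axes fx,fy,fz in tool [[0.011, 0.989, -0.146], [0.989, 0.011, 0.146], [0.146, -0.146, -0.979]]
shift [-31.1  33.1  97.9]
```

```bash
python3 -m pendant '{"grip":[-1,-1,-1,-1,-1,-1,-1,-1,-1],"linear":[[-8,9,-2.5],[-8,9,-2.5],[-3,3,20],[-3,3,20],[-3,3,20],[-3,3,20],[-3,3,20],[0,0,0],[0,0,0]],"angular":[[0,0,0],[0,0,0],[0,0,0],[0,0,0],[0,0,0],[0,0,0],[0,0,0],[0,0,0],[0,0,0]]}'
python3 s.py -12 -45 14
python3 - <<'E'
from h import *
from s import tip,T
o=ctrl.get_obs();m=np.zeros((600,800,3),np.uint8)
R,F,l=tip(o)
g=lambda p:F@np.array(p,float)+[T[0],T[1],0]
pts=[l,[-18,-45,9],[-18,40,9],[40,40,9],[-18,-45,54],[-18,40,54]]
for n,w,h,s,X,Y in(("wrist",250,210,2,0,0),("top",90,70,3.3,501,0),("scene",100,90,2.9,501,240)):
    im=ctrl.get_image(n)[:,:,::-1].copy();cv2.imwrite(f"pics/{n}_hov.png",im)
    c=cam(n,o);P=proj(c,[g(p) for p in pts]);ct=proj(c,g([0,0,20]))[0]
    if n=="wrist":ct=P[0]
    x,y=int(max(0,ct[0]-w/2)),int(max(0,ct[1]-h/2));a=cv2.resize(im[y:y+h,x:x+w],None,fx=s,fy=s,interpolation=3)
    m[Y:Y+a.shape[0],X:X+a.shape[1]]=a[:600-Y,:800-X];print(n,x,y,P.round(1).tolist())
cv2.imwrite("pics/m3.png",m)
E
```

```text
t: 8.72
ee_pos: [521.2, -157.0, 141.3]
orientation: [-1.789, -2.324, 0.041]
ft_force: [0.3, -0.5, -0.3]
width: 21.6
grasp_force: 30.0
tip local [-13.4 -43.6  27.2] axis in foot [-0.148  0.147 -0.978] axes fx,fy,fz in tool [[0.01, 0.989, -0.148], [0.989, 0.012, 0.147], [0.147, -0.148, -0.978]]
shift [-3.3  3.3 12.5]
wrist 203 125 [[328.5, 230.9], [326.0, 229.2], [327.3, 118.2], [404.9, 117.8], [315.9, 238.2], [316.9, 108.4]]
top 313 211 [[379.0, 246.3], [379.3, 249.6], [344.3, 259.3], [337.4, 235.9], [381.5, 245.7], [345.1, 255.7]]
scene 244 201 [[275.1, 239.1], [274.9, 242.4], [312.7, 242.9], [312.4, 264.0], [273.9, 229.9], [312.8, 230.4]]
```

View pics/m3.png

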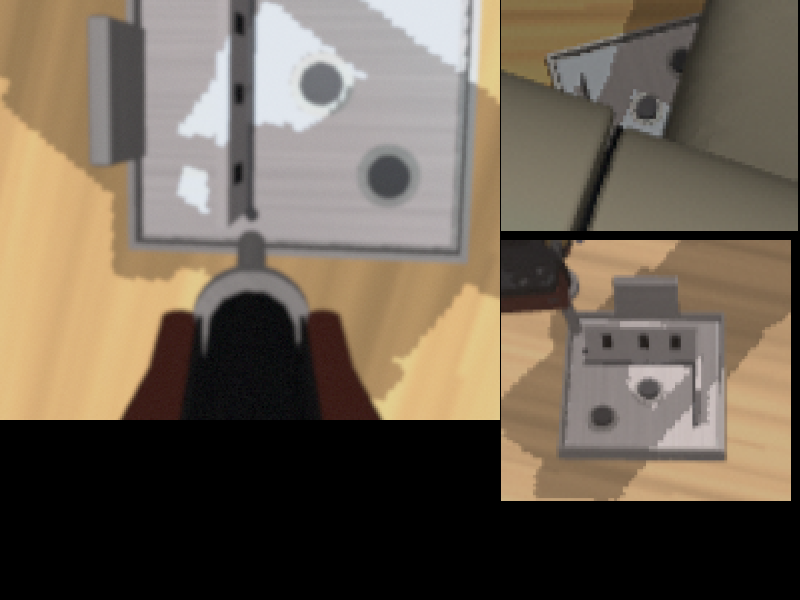

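m3: in the wrist view the tip is at m(252,213) against a predicted (251,212), so the stylus model is good. The leg's top edge at m(230,226) is about 2 px to the right of its prediction, so I check it with intensity profiles.

```bash
python3 - <<'E'
from h import *
from s import T,tip
o=ctrl.get_obs();R,F,l=tip(o);c=cam("wrist",o)
g=lambda p:F@np.array(p,float)+[T[0],T[1],0]
im=cv2.imread("pics/wrist_hov.png",0).astype(int)
for y in(-38,-25,0,15,32):
    P=proj(c,[g([-22,y,54]),g([-18,y,54]),g([-18,y,9]),g([-16,y,9])]);r=int(P[2,1].round())
    print(y,"row",r,"pred topOut,topIn,base,bead",P[:,0].round(1),im[r,308:340].tolist())
for x in(-8,5,20,35):
    P=proj(c,[g([x,44,54]),g([x,40,54]),g([x,40,9]),g([x,38,9])]);u=int(P[2,0].round())
    print(x,"col",u,"pred",P[:,1].round(1),"rows 98..",im[98:130,u].tolist())
# tray rim/plate edges
P=proj(c,[g(p) for p in([66,-62,14],[-66,-62,14],[36,-30,16],[10,4,16],[-66,-25,58],[-58,-25,58])]);print(P.round(1))
e=cv2.cvtColor(im.astype(np.uint8),cv2.COLOR_GRAY2BGR)
cv2.imwrite("pics/e.png",e)
for cen in P[2:4]:
    x,y=cen.astype(int);b=im[y-14:y+15,x-14:x+15]<95;yy,xx=np.nonzero(b);print("bolt",xx.mean()+x-14,yy.mean()+y-14,b.sum())
E
```

```text
-38 row 219 pred topOut,topIn,base,bead [307.7 313.5 323.8 326.3] [174, 168, 168, 170, 172, 172, 170, 165, 147, 118, 96, 88, 88, 88, 88, 88, 89, 86, 82, 72, 79, 110, 142, 161, 165, 167, 166, 166, 169, 166, 167, 167]
-25 row 202 pred topOut,topIn,base,bead [307.8 313.6 323.9 326.5] [171, 169, 170, 171, 172, 172, 171, 167, 152, 124, 98, 90, 88, 89, 87, 88, 88, 85, 83, 74, 75, 98, 134, 160, 170, 170, 172, 172, 172, 171, 172, 172]
0 row 170 pred topOut,topIn,base,bead [308.  313.9 324.3 326.8] [224, 229, 229, 230, 229, 229, 229, 226, 213, 172, 119, 80, 52, 32, 15, 27, 51, 70, 81, 86, 94, 121, 175, 217, 228, 230, 229, 230, 230, 229, 229, 229]
15 row 150 pred topOut,topIn,base,bead [308.1 314.  324.5 327. ] [172, 173, 175, 185, 195, 199, 208, 220, 219, 188, 133, 99, 90, 90, 89, 91, 91, 90, 95, 97, 94, 108, 153, 200, 224, 228, 229, 229, 229, 229, 229, 229]
32 row 128 pred topOut,topIn,base,bead [308.2 314.2 324.7 327.3] [169, 171, 170, 172, 175, 175, 177, 176, 171, 148, 112, 93, 88, 88, 88, 89, 88, 88, 86, 81, 74, 75, 99, 137, 171, 203, 223, 228, 228, 228, 228, 227]
-8 col 338 pred [100.6 1
[... 320 characters left out ...]
, 71, 67, 78, 112, 148, 165, 167, 169, 172, 171, 171, 172]
20 col 375 pred [100.1 106.5 116.6 119.3] rows 98.. [229, 229, 230, 230, 229, 229, 229, 229, 229, 220, 189, 137, 97, 87, 83, 85, 85, 84, 82, 78, 71, 67, 74, 110, 145, 164, 168, 169, 171, 172, 171, 173]
35 col 395 pred [ 99.9 106.4 116.5 119.3] rows 98.. [230, 229, 229, 228, 229, 228, 229, 229, 229, 222, 192, 135, 96, 89, 85, 86, 86, 84, 85, 91, 94, 95, 113, 162, 206, 226, 228, 229, 229, 229, 230, 228]
[[431.8 254. ]
 [263.5 247.4]
 [393.6 211.1]
 [360.  164.8]
 [243.2 205.7]
 [254.5 206. ]]
bolt 396.9130434782609 213.00310559006212 322
bolt nan nan 0<stdin>:17: RuntimeWarning: Mean of empty slice.
  ret = ret.dtype.type(ret / rcount)
```

```bash
sed -i 's/^T=.*; LEN/T=(504.2,-99.95,0.258); LEN/' s.py; python3 - <<'E'
from h import *
from s import T,tip
o=ctrl.get_obs();R,F,l=tip(o);c=cam("wrist",o)
g=lambda p:F@np.array(p,float)+[T[0],T[1],0]
a=F.T@R[:,2]
print("tip",l.round(1),proj(c,[g(l),g(l-2.5*a),g(l-25*a)]).round(1))
im=cv2.imread("pics/wrist_hov.png",0)
for r in range(222,252,3): print(r,im[r,312:346].tolist())
E
python3 s.py -14.8 -46.5 14
```

```text
tip [-13.3 -43.5  28.8] [[328.5 230.8]
 [328.5 231.8]
 [328.6 241.4]]
222 [173, 172, 172, 164, 147, 115, 96, 88, 90, 90, 90, 89, 88, 86, 81, 73, 77, 105, 140, 159, 165, 166, 165, 164, 164, 165, 165, 165, 164, 164, 165, 164, 164, 164]
225 [171, 172, 170, 164, 147, 117, 97, 92, 89, 90, 91, 89, 88, 84, 81, 71, 78, 109, 141, 161, 166, 168, 168, 168, 169, 168, 167, 168, 169, 169, 169, 168, 169, 169]
228 [170, 172, 172, 166, 147, 117, 96, 89, 87, 87, 90, 89, 90, 86, 78, 67, 70, 95, 128, 151, 161, 162, 164, 164, 164, 164, 164, 162, 164, 165, 164, 164, 163, 165]
231 [171, 172, 170, 165, 146, 118, 95, 88, 85, 89, 92, 94, 96, 87, 73, 65, 67, 65, 77, 103, 137, 159, 166, 167, 168, 167, 167, 166, 167, 167, 167, 167, 166, 167]
234 [172, 171, 170, 165, 147, 118, 98, 95, 103, 119, 137, 150, 157, 146, 125, 100, 86, 86, 101, 127, 150, 162, 163, 167, 166, 166, 167, 168, 166, 168, 166, 168, 167, 168]
237 [170, 172, 171, 166, 150, 134, 135, 148, 158, 165, 166, 167, 166, 163, 163, 161, 160, 160, 163, 165, 165, 166, 165, 164, 165, 166, 166, 166, 166, 166, 166, 166, 164, 166]
240 [168, 167, 165, 166, 166, 166, 166, 165, 167, 165, 166, 161, 151, 139, 131, 125, 121, 124, 128, 136, 147, 159, 165, 166, 165, 166, 166, 166, 167, 167, 166, 166, 167, 166]
243 [155, 157, 152, 152, 150, 152, 151, 150, 150, 143, 132, 110, 94, 87, 84, 84, 81, 83, 82, 82, 88, 100, 123, 145, 156, 161, 161, 162, 162, 160, 161, 161, 161, 163]
246 [96, 96, 99, 98, 97, 96, 95, 96, 95, 94, 85, 81, 82, 81, 82, 84, 84, 81, 82, 80, 79, 79, 84, 98, 114, 119, 119, 120, 120, 116, 112, 112, 113, 115]
249 [132, 132, 131, 132, 132, 131, 133, 131, 125, 111, 92, 82, 82, 82, 84, 85, 81, 83, 81, 79, 78, 77, 83, 94, 109, 116, 117, 119, 118, 117, 119, 116, 116, 115]
tip local [-13.3 -43.5  28.8] axis in foot [-0.145  0.145 -0.979] axes fx,fy,fz in tool [[0.01, 0.989, -0.145], [0.989, 0.011, 0.145], [0.145, -0.145, -0.979]]
shift [-5.1  0.6 14.3]
```

```bash
python3 -m pendant '{"grip":[-1,-1,-1,-1],"linear":[[0,6,-1],[0,4,-0.5],[0,0,0],[0,0,0]],"angular":[[0,0,0],[0,0,0],[0,0,0],[0,0,0]]}'
python3 - <<'E'
from h import *
im=ctrl.get_image("wrist")[:,:,::-1];cv2.imwrite("pics/wrist_hov2.png",im)
im=cv2.cvtColor(im,cv2.COLOR_BGR2GRAY)
for r in range(216,252,2): print(r,im[r,308:346].tolist())
E
```

```text
t: 9.2
ee_pos: [532.8, -154.5, 141.7]
orientation: [-1.789, -2.326, 0.039]
ft_force: [0.5, -0.4, -1.3]
width: 21.9
grasp_force: 30.0
216 [87, 88, 84, 80, 72, 79, 108, 141, 161, 168, 168, 169, 168, 170, 166, 168, 167, 167, 168, 167, 168, 169, 168, 169, 169, 169, 168, 168, 167, 169, 169, 169, 169, 169, 170, 169, 169, 168]
218 [88, 89, 85, 80, 72, 78, 106, 139, 157, 165, 165, 166, 165, 166, 166, 166, 165, 166, 166, 165, 166, 166, 164, 165, 166, 166, 165, 165, 166, 166, 165, 166, 166, 166, 166, 166, 166, 165]
220 [90, 89, 86, 79, 71, 77, 105, 138, 157, 162, 162, 162, 162, 165, 163, 163, 164, 164, 162, 163, 163, 160, 163, 162, 162, 162, 162, 162, 162, 162, 161, 163, 163, 163, 164, 162, 164, 164]
222 [88, 87, 87, 83, 73, 76, 107, 140, 159, 165, 165, 165, 167, 166, 165, 165, 166, 166, 165, 165, 164, 165, 165, 164, 165, 165, 165, 164, 164, 166, 165, 165, 164, 164, 166, 166, 164, 165]
224 [88, 89, 86, 80, 72, 78, 108, 142, 160, 167, 168, 167, 168, 166, 167, 166, 168, 167, 167, 169, 166, 167, 168, 167, 167, 167, 169, 168, 169, 168, 169, 169, 169, 168, 169, 168, 168, 168]
226 [88, 88, 85, 80, 7
[... 1706 characters left out ...]
18, 118, 118, 118, 118, 115, 111, 112, 111, 117, 120, 124, 123, 113, 100, 88, 84, 82, 84, 83, 84, 81, 82, 80, 80, 86, 101, 121, 135, 140, 138, 131, 131, 131, 134, 138, 138, 142]
246 [102, 98, 98, 97, 98, 97, 98, 97, 95, 96, 96, 98, 95, 91, 82, 80, 82, 82, 84, 83, 83, 82, 81, 81, 81, 80, 79, 86, 94, 99, 99, 98, 96, 97, 96, 97, 102, 104]
248 [133, 133, 131, 131, 132, 131, 132, 131, 133, 131, 131, 130, 126, 114, 94, 81, 81, 84, 85, 85, 83, 82, 81, 81, 78, 76, 80, 94, 107, 116, 117, 117, 120, 117, 116, 115, 117, 117]
250 [143, 143, 142, 140, 140, 139, 138, 139, 139, 140, 139, 140, 132, 118, 93, 81, 81, 84, 84, 85, 83, 82, 81, 81, 79, 78, 83, 103, 126, 135, 141, 141, 140, 140, 139, 140, 140, 140]
```

The ball of the tip stays at (328.3,232) while the scene moves, against a prediction of (328.5,231.8). The corrected foot pose therefore holds relative to the tip.

```bash
python3 s.py -14.8 -46 14;  python3 s.py -14.8 -46 5 | tail -1
```

```text
tip local [ -3.7 -42.9  27.5] axis in foot [-0.147  0.146 -0.978] axes fx,fy,fz in tool [[0.009, 0.989, -0.147], [0.989, 0.012, 0.146], [0.147, -0.147, -0.978]]
shift [-5.2 -9.  14.3]
shift [-6.5 -7.7 23.1]
```

```bash
python3 -m pendant '{"grip":[-1,-1,-1,-1,-1,-1,-1,-1],"linear":[[-1.5,-3,4],[-1.5,-3,4],[-1.5,-2,3],[-0.7,-1,3],[0,0,0],[0,0,0],[0,0,0],[0,0,0]],"angular":[[0,0,0],[0,0,0],[0,0,0],[0,0,0],[0,0,0],[0,0,0],[0,0,0],[0,0,0]]}'
python3 s.py -14.8 -46 5
python3 - <<'E'
from h import *
im=ctrl.get_image("wrist")[:,:,::-1];cv2.imwrite("pics/wrist_hov3.png",im)
E
python3 s.py -14.8 -46 5
```

```text
t: 9.92
ee_pos: [522.6, -160.5, 128.3]
orientation: [-1.789, -2.325, 0.04]
ft_force: [0.4, 0.4, -0.6]
width: 21.7
grasp_force: 30.0
tip local [-14.8 -46.1  14.3] axis in foot [-0.147  0.147 -0.978] axes fx,fy,fz in tool [[0.01, 0.989, -0.147], [0.989, 0.012, 0.147], [0.147, -0.147, -0.978]]
shift [-1.2  1.4  9.1]
tip local [-14.8 -46.1  14.3] axis in foot [-0.147  0.147 -0.978] axes fx,fy,fz in tool [[0.01, 0.989, -0.147], [0.989, 0.012, 0.147], [0.147, -0.147, -0.978]]
shift [-1.3  1.3  9.1]
```

```bash
python3 -m pendant '{"grip":[-1,-1,-1,-1,-1,-1,-1,-1,-1],"linear":[[-0.2,0.2,1.5],[-0.2,0.2,1.5],[-0.2,0.2,1.5],[-0.2,0.2,1.5],[-0.2,0.2,1.5],[-0.2,0.2,1.5],[0,0,0],[0,0,0],[0,0,0]],"angular":[[0,0,0],[0,0,0],[0,0,0],[0,0,0],[0,0,0],[0,0,0],[0,0,0],[0,0,0],[0,0,0]]}'
python3 s.py -14.8 -45 5
python3 - <<'E'
from h import *
from s import tip,T
o=ctrl.get_obs();R,F,l=tip(o);c=cam("wrist",o)
a=F.T@R[:,2];g=lambda p:F@np.array(p,float)+[T[0],T[1],0]
im=ctrl.get_image("wrist")[:,:,::-1];cv2.imwrite("pics/wrist_c.png",im)
print(proj(c,[g(l),g([-18,-45,9]),g([-16,-45,9])]).round(1))
im=cv2.cvtColor(im,cv2.COLOR_BGR2GRAY)
for r in range(220,250,2): print(r,im[r,314:342].tolist())
E
```

```text
t: 10.72
ee_pos: [522.1, -160.3, 119.1]
orientation: [-1.789, -2.325, 0.04]
ft_force: [-0.4, 1.1, 0.7]
width: 21.3
grasp_force: 30.0
tip local [-15.3 -45.8   5. ] axis in foot [-0.147  0.147 -0.978] axes fx,fy,fz in tool [[0.01, 0.989, -0.147], [0.989, 0.012, 0.147], [0.147, -0.147, -0.978]]
shift [0.8 0.5 0.1]
[[328.5 230.9]
 [324.1 230.5]
 [326.8 230.5]]
220 [89, 90, 91, 89, 90, 90, 86, 83, 73, 72, 90, 125, 152, 164, 164, 165, 164, 163, 165, 164, 164, 163, 164, 163, 164, 164, 163, 163]
222 [88, 88, 89, 89, 90, 89, 89, 82, 72, 72, 91, 127, 157, 166, 167, 167, 167, 168, 167, 166, 166, 165, 167, 165, 166, 165, 165, 167]
224 [88, 90, 88, 90, 88, 90, 87, 82, 73, 72, 91, 128, 156, 168, 168, 170, 169, 168, 170, 169, 168, 168, 169, 168, 169, 170, 170, 169]
226 [90, 90, 90, 90, 88, 90, 86, 82, 73, 72, 91, 125, 154, 165, 166, 167, 166, 166, 167, 166, 167, 165, 167, 167, 166, 167, 168, 168]
228 [87, 89, 89, 89, 90, 88, 86, 81, 73, 70, 88, 124, 151, 160, 158, 161, 161, 164, 164, 163, 165, 164, 163, 162, 162, 164, 163, 162]
230 [91, 90, 90, 91, 90, 91, 85, 80, 74, 79, 97, 117, 128, 122, 115, 11
[... 594 characters left out ...]
165, 165, 166, 166, 167, 165, 166]
240 [167, 167, 166, 167, 168, 166, 167, 167, 165, 159, 152, 138, 128, 118, 116, 119, 122, 130, 141, 153, 161, 167, 167, 167, 166, 166, 165, 166]
242 [165, 165, 165, 163, 166, 163, 164, 159, 149, 127, 107, 93, 87, 85, 85, 83, 84, 86, 96, 112, 137, 156, 165, 166, 165, 166, 166, 166]
244 [153, 155, 154, 155, 153, 149, 147, 135, 113, 92, 83, 83, 85, 84, 83, 81, 83, 81, 82, 88, 105, 135, 152, 159, 162, 162, 163, 162]
246 [119, 118, 122, 121, 119, 112, 106, 100, 88, 83, 82, 82, 85, 84, 83, 82, 82, 82, 80, 80, 87, 110, 128, 136, 139, 140, 142, 143]
248 [92, 93, 94, 94, 93, 92, 88, 83, 81, 80, 83, 83, 86, 84, 82, 81, 82, 82, 82, 80, 79, 84, 92, 95, 94, 95, 98, 101]
```

The ball moved about 1.3 px down the shank, so the tip is pressed about 3 mm: contact. I recheck the offset from the leg.

```bash
cat > leg.py <<'E'
import sys
from h import *
from s import T,tip
def half(v,i0,sgn):
    v=v.astype(float);lo,hi=v.min(),np.percentile(v,90);return None
o=ctrl.get_obs();R,F,l=tip(o);c=cam("wrist",o)
g=lambda p:F@np.array(p,float)+[T[0],T[1],0]
im=cv2.cvtColor(ctrl.get_image("wrist"),cv2.COLOR_RGB2GRAY).astype(float)
def edge(line,pos,d):
    # strongest gradient of sign d within 8 px of pos, subpixel
    gr=d*np.gradient(cv2.GaussianBlur(line.reshape(1,-1),(5,1),0).ravel());a=int(pos)-8;k=a+np.argmax(gr[a:a+17])
    y0,y1,y2=gr[k-1:k+2];return k+0.5*(y0-y2)/(y0-2*y1+y2+1e-9)
for y in(-38,-25,-5,15,30):
    P=proj(c,[g([-18,y,54]),g([-18,y,9]),g([-17,y,9])]);a=edge(im[int(round(P[0,1]))],P[0,0],-1);b=edge(im[int(round(P[1,1]))],P[1,0],1)
    s=P[2,0]-P[1,0];print("y",y,"topedge dx mm",round((a-P[0,0])/s*45/53,2),"bead edge from face mm",round((b-P[1,0])/s,2))
for x in(-8,5,20,35):
    P=proj(c,[g([x,40,54]),g([x,40,9]),g([x,39,9])]);a=edge(im[:,int(round(P[0,0]))],P[0,1],-1);b=edge(im[:,int(round(P[1,0]))],P[1,1],1)
    s=P[2,1]-P[1,1];print("x",x,"topedge dy mm",-round((a-P[0,1])/s*45/53,2),"bead from face mm",round((b-P[1,1])/s,2))
print("tip",l.round(1))
E
python3 leg.py
```

```text
y -38 topedge dx mm -1.43 bead edge from face mm 0.58
y -25 topedge dx mm -1.08 bead edge from face mm 0.46
y -5 topedge dx mm -1.45 bead edge from face mm 0.44
y 15 topedge dx mm -1.62 bead edge from face mm 0.37
y 30 topedge dx mm -1.6 bead edge from face mm 0.49
x -8 topedge dy mm 0.83 bead from face mm 1.13
x 5 topedge dy mm 1.02 bead from face mm 1.04
x 20 topedge dy mm 0.79 bead from face mm 1.12
x 35 topedge dy mm 0.74 bead from face mm 1.24
tip [-15.3 -45.8   5. ]
```

```bash
for a in "wrist_hov 521.2 -157.0 141.3" "wrist_hov2 532.8 -154.5 141.7" "wrist_hov3 522.6 -160.5 128.3" "wrist_c 522.1 -160.3 119.1"; do set -- $a; sed -e "s#^o=ctrl.get_obs()#o=dict(orientation=np.array([-1.789,-2.325,0.04]),ee_pos=np.array([$2,$3,$4]))#" -e "s#cv2.cvtColor(ctrl.get_image(\"wrist\"),cv2.COLOR_RGB2GRAY)#cv2.imread('pics/$1.png',0)#" leg.py > leg2.py; echo $1; python3 leg2.py | sed -n '2p;4p;6p;7p;10p'; done
```

```text
wrist_hov
y -25 topedge dx mm -0.64 bead edge from face mm 0.76
y 15 topedge dx mm -1.25 bead edge from face mm 0.31
x -8 topedge dy mm 0.75 bead from face mm 1.19
x 5 topedge dy mm 0.74 bead from face mm 1.19
tip [-15.3 -42.4  27.2]
wrist_hov2
y -25 topedge dx mm -1.06 bead edge from face mm 0.38
y 15 topedge dx mm -1.6 bead edge from face mm 0.38
x -8 topedge dy mm 0.87 bead from face mm 0.98
x 5 topedge dy mm 0.88 bead from face mm 1.01
tip [ -3.4 -42.9  27.6]
wrist_hov3
y -25 topedge dx mm -1.07 bead edge from face mm 0.47
y 15 topedge dx mm -1.62 bead edge from face mm 0.38
x -8 topedge dy mm 0.74 bead from face mm 1.05
x 5 topedge dy mm 1.12 bead from face mm 1.2
tip [-14.8 -46.1  14.2]
wrist_c
y -25 topedge dx mm -1.05 bead edge from face mm 0.44
y 15 topedge dx mm -1.51 bead edge from face mm 0.48
x -8 topedge dy mm 0.8 bead from face mm 1.17
x 5 topedge dy mm 0.98 bead from face mm 1.27
tip [-15.3 -45.8   5. ]
```

The arm was still settling in the first hover picture. The consistent later ones put the foot 1.35 mm to -x and 0.85 mm to +y of my estimate, with a bead width of 1.8–1.95 mm that agrees. So the tip is 4 mm off the leg. I close in by 1.2 mm and start along the seam at 24 mm/s.

```bash
sed -i 's/^T=.*; LEN/T=(502.7,-99.5,0.261); LEN/' s.py
python3 -m pendant '{"grip":[-1,-1,-1,-1,-1,-1,-1,-1,-1,-1,-1,-1],"linear":[[0,-0.6,0.1],[0,-0.6,0.1],[0,0,0],[0.99,0.01,0.14],[1.98,0.02,0.29],[1.98,0.02,0.29],[1.98,0.02,0.29],[1.98,0.02,0.29],[1.98,0.02,0.29],[1.98,0.02,0.29],[1.98,0.02,0.29],[1.98,0.02,0.29]],"angular":[[0,0,0],[0,0,0],[0,0,0],[0,0,0],[0,0,0],[0,0,0],[0,0,0],[0,0,0],[0,0,0],[0,0,0],[0,0,0],[0,0,0]]}'
python3 s.py -15.2 37.2 5; python3 leg.py
```

```text
t: 11.82
ee_pos: [516.6, -144.0, 119.1]
orientation: [-1.789, -2.325, 0.04]
ft_force: [0.4, -0.3, 0.3]
width: 21.9
grasp_force: 30.0
tip local [-15.2 -29.4   5. ] axis in foot [-0.147  0.147 -0.978] axes fx,fy,fz in tool [[0.013, 0.989, -0.147], [0.989, 0.009, 0.147], [0.147, -0.147, -0.978]]
shift [65.9  0.6  9.8]
y -38 topedge dx mm -0.39 bead edge from face mm 4.04
y -25 topedge dx mm 0.32 bead edge from face mm 1.76
y -5 topedge dx mm -0.02 bead edge from face mm 1.97
y 15 topedge dx mm -0.03 bead edge from face mm 1.76
y 30 topedge dx mm -0.16 bead edge from face mm 1.83
x -8 topedge dy mm 0.03 bead from face mm 1.95
x 5 topedge dy mm -0.08 bead from face mm 2.07
x 20 topedge dy mm -0.02 bead from face mm 2.09
x 35 topedge dy mm -0.08 bead from face mm 2.19
tip [-15.2 -29.4   5. ]
```

```bash
for i in 1; do :; done
python3 -m pendant '{"grip":[-1,-1,-1,-1,-1,-1,-1,-1,-1,-1,-1,-1],"linear":[[1.98,0.02,0.29],[1.98,0.02,0.29],[1.98,0.02,0.29],[1.98,0.02,0.29],[1.98,0.02,0.29],[1.98,0.02,0.29],[1.98,0.02,0.29],[1.98,0.02,0.29],[1.98,0.02,0.29],[1.98,0.02,0.29],[1.98,0.02,0.29],[1.98,0.02,0.29]],"angular":[[0,0,0],[0,0,0],[0,0,0],[0,0,0],[0,0,0],[0,0,0],[0,0,0],[0,0,0],[0,0,0],[0,0,0],[0,0,0],[0,0,0]]}'
python3 s.py -15.2 37.2 5
python3 -m pendant '{"grip":[-1,-1,-1,-1,-1,-1,-1,-1,-1,-1,-1,-1],"linear":[[1.98,0.02,0.29],[1.98,0.02,0.29],[1.98,0.02,0.29],[1.98,0.02,0.29],[1.98,0.02,0.29],[1.98,0.02,0.29],[1.98,0.02,0.29],[1.98,0.02,0.29],[1.98,0.02,0.29],[1.98,0.02,0.29],[1.98,0.02,0.29],[1.98,0.02,0.29]],"angular":[[0,0,0],[0,0,0],[0,0,0],[0,0,0],[0,0,0],[0,0,0],[0,0,0],[0,0,0],[0,0,0],[0,0,0],[0,0,0],[0,0,0]]}'
python3 s.py -15.2 37.2 5
```

```text
t: 12.87
ee_pos: [510.4, -120.8, 119.1]
orientation: [-1.789, -2.325, 0.04]
ft_force: [-0.6, -0.3, 0.7]
width: 21.8
grasp_force: 30.0
tip local [-15.1  -5.4   5.1] axis in foot [-0.147  0.147 -0.978] axes fx,fy,fz in tool [[0.013, 0.989, -0.147], [0.989, 0.009, 0.147], [0.147, -0.147, -0.978]]
shift [42.1  0.3  6.3]
t: 13.87
ee_pos: [504.2, -97.6, 119.2]
orientation: [-1.789, -2.325, 0.04]
ft_force: [-0.3, -0.5, 0.6]
width: 21.4
grasp_force: 30.0
tip local [-15.1  18.6   5.1] axis in foot [-0.147  0.147 -0.978] axes fx,fy,fz in tool [[0.013, 0.989, -0.147], [0.989, 0.009, 0.147], [0.147, -0.147, -0.978]]
shift [18.4  0.1  2.9]
```

```bash
python3 -m pendant '{"grip":[-1,-1,-1,-1,-1,-1,-1,-1,-1,-1,-1],"linear":[[1.98,0.02,0.29],[1.98,0.02,0.29],[1.98,0.02,0.29],[1.98,0.02,0.29],[1.98,0.02,0.29],[1.98,0.02,0.29],[1.98,0.02,0.29],[1.98,0.02,0.29],[1.98,0.02,0.29],[0.6,0,0.1],[0,0,0]],"angular":[[0,0,0],[0,0,0],[0,0,0],[0,0,0],[0,0,0],[0,0,0],[0,0,0],[0,0,0],[0,0,0],[0,0,0],[0,0,0]]}'
python3 s.py 41 37.2 5; python3 leg.py
python3 - <<'E'
from h import *
from s import tip
o=ctrl.get_obs();R,F,l=tip(o);im=cv2.cvtColor(ctrl.get_image("wrist"),cv2.COLOR_RGB2GRAY)
for r in range(222,246,2): print(r,im[r,312:346].tolist())
E
```

```text
t: 14.78
ee_pos: [499.4, -79.6, 119.2]
orientation: [-1.789, -2.325, 0.04]
ft_force: [0.0, -0.4, -0.1]
width: 21.5
grasp_force: 30.0
tip local [-15.1  37.3   5.2] axis in foot [-0.147  0.147 -0.978] axes fx,fy,fz in tool [[0.013, 0.989, -0.147], [0.989, 0.009, 0.147], [0.147, -0.147, -0.978]]
shift [ 0.6 55.5 -8.1]
y -38 topedge dx mm -5.81 bead edge from face mm -4.3
y -25 topedge dx mm -1.22 bead edge from face mm -5.34
y -5 topedge dx mm -4.11 bead edge from face mm -1.91
y 15 topedge dx mm -0.09 bead edge from face mm -3.92
y 30 topedge dx mm 0.19 bead edge from face mm 6.93
x -8 topedge dy mm -1.12 bead from face mm 2.47
x 5 topedge dy mm -2.19 bead from face mm 2.41
x 20 topedge dy mm -1.76 bead from face mm 2.52
x 35 topedge dy mm -0.09 bead from face mm 2.6
tip [-15.1  37.3   5.2]
222 [176, 175, 176, 172, 168, 161, 151, 143, 142, 140, 144, 146, 146, 145, 145, 146, 144, 146, 147, 149, 149, 151, 151, 150, 151, 151, 155, 157, 156, 158, 158, 158, 158, 159]
224 [171, 167, 158, 142, 125, 111, 99, 95, 94, 94, 95, 97, 96, 95, 95, 96, 98, 97, 97, 100, 97, 98, 101, 101, 101, 99, 102, 1
[... 959 characters left out ...]
, 176, 176, 176, 176, 175, 177, 177, 174, 177, 178]
238 [154, 130, 118, 117, 119, 121, 123, 121, 121, 123, 124, 125, 124, 124, 131, 149, 165, 171, 173, 172, 175, 176, 175, 174, 174, 175, 174, 175, 176, 174, 175, 174, 175, 174]
240 [147, 113, 97, 93, 93, 92, 92, 92, 91, 92, 89, 85, 78, 82, 94, 111, 123, 128, 134, 145, 156, 168, 172, 175, 176, 176, 176, 176, 176, 176, 175, 176, 177, 175]
242 [144, 114, 95, 92, 92, 92, 92, 92, 91, 89, 86, 85, 83, 84, 86, 89, 88, 86, 87, 93, 105, 126, 149, 163, 170, 172, 173, 172, 173, 175, 173, 173, 174, 174]
244 [146, 113, 97, 92, 89, 91, 91, 92, 88, 87, 84, 83, 81, 83, 87, 88, 85, 85, 84, 82, 84, 91, 113, 143, 164, 171, 173, 173, 172, 172, 173, 172, 172, 172]
```

The top-edge residual at the short leg is only -0.09 mm, so the foot has not moved. I continue along the short leg.

```bash
python3 -m pendant '{"grip":[-1,-1,-1,-1,-1,-1,-1,-1,-1,-1,-1,-1],"linear":[[0.03,1.98,-0.29],[0.03,1.98,-0.29],[0.03,1.98,-0.29],[0.03,1.98,-0.29],[0.03,1.98,-0.29],[0.03,1.98,-0.29],[0.03,1.98,-0.29],[0.03,1.98,-0.29],[0.03,1.98,-0.29],[0.03,1.98,-0.29],[0.03,1.98,-0.29],[0.03,1.98,-0.29]],"angular":[[0,0,0],[0,0,0],[0,0,0],[0,0,0],[0,0,0],[0,0,0],[0,0,0],[0,0,0],[0,0,0],[0,0,0],[0,0,0],[0,0,0]]}'
python3 s.py 41 37.2 5
python3 -m pendant '{"grip":[-1,-1,-1,-1,-1,-1,-1,-1,-1,-1,-1,-1],"linear":[[0.03,1.98,-0.29],[0.03,1.98,-0.29],[0.03,1.98,-0.29],[0.03,1.98,-0.29],[0.03,1.98,-0.29],[0.03,1.98,-0.29],[0.03,1.98,-0.29],[0.03,1.98,-0.29],[0.03,1.98,-0.29],[0.03,1.98,-0.29],[0.03,1.98,-0.29],[0.03,1.98,-0.29]],"angular":[[0,0,0],[0,0,0],[0,0,0],[0,0,0],[0,0,0],[0,0,0],[0,0,0],[0,0,0],[0,0,0],[0,0,0],[0,0,0],[0,0,0]]}'
python3 s.py 41 37.2 5; python3 leg.py | tail -5
```

```text
t: 15.88
ee_pos: [522.9, -73.5, 119.2]
orientation: [-1.789, -2.325, 0.04]
ft_force: [-0.8, -0.7, 0.9]
width: 21.8
grasp_force: 30.0
tip local [ 9.1 37.1  5.1] axis in foot [-0.147  0.147 -0.978] axes fx,fy,fz in tool [[0.013, 0.989, -0.147], [0.989, 0.009, 0.147], [0.147, -0.147, -0.978]]
shift [ 0.5 31.5 -4.5]
t: 16.88
ee_pos: [546.1, -67.3, 119.1]
orientation: [-1.789, -2.325, 0.04]
ft_force: [-1.5, -0.1, -0.3]
width: 21.4
grasp_force: 30.0
tip local [33.2 37.1  5.1] axis in foot [-0.147  0.147 -0.978] axes fx,fy,fz in tool [[0.013, 0.989, -0.147], [0.989, 0.009, 0.147], [0.147, -0.147, -0.978]]
shift [ 0.2  7.8 -1.1]
x -8 topedge dy mm -0.12 bead from face mm 2.94
x 5 topedge dy mm -0.47 bead from face mm 2.55
x 20 topedge dy mm -4.94 bead from face mm 2.6
x 35 topedge dy mm -2.71 bead from face mm 6.23
tip [33.2 37.1  5.1]
```

```bash
python3 -m pendant '{"grip":[-1,-1,-1,-1,-1,-1],"linear":[[0.03,1.98,-0.29],[0.03,1.98,-0.29],[0.03,1.98,-0.29],[0.03,1.98,-0.29],[0,0,0],[0,0,0]],"angular":[[0,0,0],[0,0,0],[0,0,0],[0,0,0],[0,0,0],[0,0,0]]}'
python3 s.py
python3 -m pendant '{"grip":[-1,-1,-1,-1,-1,-1,-1,-1,-1,-1,-1,-1],"linear":[[0.3,-0.3,-2],[0.3,-0.3,-2],[0.6,-0.6,-4],[1.5,-1.5,-10],[3,-3,-20],[3,-3,-20],[3,-3,-20],[3,-3,-20],[3,-3,-20],[0,0,-5],[0,0,0],[0,0,0]],"angular":[[0,0,0],[0,0,0],[0,0,0],[0,0,0],[0,0,0],[0,0,0],[0,0,0],[0,0,0],[0,0,0],[-0.074,-0.074,0],[-0.074,-0.074,0],[0,0,0]]}'
python3 d.py 463.3 -322.3 246
```

```text
t: 17.43
ee_pos: [554.1, -65.1, 119.2]
orientation: [-1.79, -2.326, 0.039]
ft_force: [-0.4, 0.3, 0.4]
width: 21.5
grasp_force: 30.0
tip local [41.6 37.1  5.1] axis in foot [-0.146  0.147 -0.978] axes fx,fy,fz in tool [[0.013, 0.989, -0.146], [0.989, 0.009, 0.147], [0.147, -0.146, -0.978]]
t: 18.43
ee_pos: [552.5, -64.9, 246.2]
orientation: [1.913, 2.488, 0.001]
ft_force: [-1.0, 0.2, -1.9]
width: 21.6
grasp_force: 30.0
ee [552.5 -64.9 246.2] delta tool [-225.8 -152.4    0.3] toolx yaw 1.831 tilt [ 0.0035 -0.0017 -1.    ] q6 [-0.14 -0.4 ]
```

```bash
python3 -m pendant '{"grip":[-1,-1,-1,-1,-1,-1,-1,-1,-1,-1,-1,-1],"linear":[[-15,-10,0],[-28,-19,0],[-28,-19,0],[-28,-19,0],[-28,-19,0],[-28,-19,0],[-28,-19,0],[-25,-17,0],[-12,-8,0],[-5,-3,0],[0,0,0],[0,0,0]],"angular":[[0,0,0],[0,0,0],[0,0,0],[0,0,0],[0,0,0],[0,0,0],[0,0,0],[0,0,0],[0,0,0],[0,0,0],[0,0,0],[0,0,0]]}'
python3 -m pendant '{"grip":[-1,-1],"linear":[[0,0,0],[0,0,0]],"angular":[[0,0,0],[0,0,0]]}'
python3 d.py 463.3 -322.3 133.6
```

```text
t: 19.43
ee_pos: [465.4, -321.4, 244.5]
orientation: [-1.915, -2.489, -0.001]
ft_force: [0.8, 0.6, 0.0]
width: 21.9
grasp_force: 30.0
t: 19.6
ee_pos: [465.7, -320.9, 244.7]
orientation: [-1.914, -2.491, -0.0]
ft_force: [0.4, 0.7, -0.4]
width: 21.7
grasp_force: 30.0
ee [ 465.7 -320.9  244.7] delta tool [ -0.8  -2.7 111.1] toolx yaw 1.831 tilt [-2.e-04  6.e-04 -1.e+00] q6 [-0.62 -0.89]
```

```bash
python3 -m pendant '{"grip":[-1,-1,-1,-1,-1,-1,-1,-1],"linear":[[-0.8,-2.7,0],[0,0,0],[0,0,10],[0,0,20],[0,0,20],[0,0,10],[0,0,0],[0,0,0]],"angular":[[0,0,0],[0,0,0],[0,0,0],[0,0,0],[0,0,0],[0,0,0],[0,0,0],[0,0,0]]}'
python3 d.py 463.3 -322.3 133.6
python3 -m pendant '{"grip":[-1,-1,-1,-1,-1,-1,-1,-1],"linear":[[0,0,10],[0,0,15],[0,0,15],[0,0,6],[0,0,3],[0,0,0],[0,0,0],[0,0,0]],"angular":[[0,0,0],[0,0,0],[0,0,0],[0,0,0],[0,0,0],[0,0,0],[0,0,0],[0,0,0]]}'
python3 d.py 463.3 -322.3 133.6
```

```text
t: 20.27
ee_pos: [462.7, -323.4, 184.2]
orientation: [-1.915, -2.489, 0.0]
ft_force: [-1.3, -0.3, -0.6]
width: 21.7
grasp_force: 30.0
ee [ 462.7 -323.4  184.2] delta tool [ 0.9  1.  50.6] toolx yaw 1.83 tilt [-1.1e-03  8.0e-04 -1.0e+00] q6 [-0.63 -0.89]
t: 20.93
ee_pos: [463.4, -324.1, 136.5]
orientation: [1.915, 2.488, 0.0]
ft_force: [-0.5, 0.2, -0.5]
width: 21.9
grasp_force: 30.0
ee [ 463.4 -324.1  136.5] delta tool [1.7 0.4 2.9] toolx yaw 1.83 tilt [ 1.2e-03 -9.0e-04 -1.0e+00] q6 [-0.63 -0.89]
```

```bash
python3 -m pendant '{"grip":[-1,-1,-1,-1,-1],"linear":[[1.5,0.4,0],[0,0,1.2],[0,0,1],[0,0,0],[0,0,0]],"angular":[[0,0,0],[0,0,0],[0,0,0],[0,0,0],[0,0,0]]}'
python3 -m pendant '{"grip":[0,0,0,0,0,0,0],"linear":[[0,0,0],[0,0,0],[0,0,0],[0,0,0],[0,0,0],[0,0,0],[0,0,0]],"angular":[[0,0,0],[0,0,0],[0,0,0],[0,0,0],[0,0,0],[0,0,0],[0,0,0]]}'
python3 -m pendant '{"grip":[0,0,0,0,0,0,0,0],"linear":[[0,0,-10],[0,0,-20],[0,0,-25],[0,0,-25],[0,0,-10],[0,0,0],[0,0,0],[0,0,0]],"angular":[[0,0,0],[0,0,0],[0,0,0],[0,0,0],[0,0,0],[0,0,0],[0,0,0],[0,0,0]]}'
python3 - <<'E'
from h import *
o=ctrl.get_obs();m=np.zeros((560,800,3),np.uint8)
a=ctrl.get_image("wrist")[:,:,::-1];c=cam("wrist",o);print(proj(c,[[463.5,-321,187],[463.5,-321,117]]).round(1))
s=ctrl.get_image("scene")[:,:,::-1];t=ctrl.get_image("top")[:,:,::-1]
for n,i in(("r_w",a),("r_s",s),("r_t",t)): cv2.imwrite(f"pics/{n}.png",i)
A=cv2.resize(a[110:350,230:430],None,fx=1.5,fy=1.5);m[:360,:300]=A
B=cv2.resize(s[140:250,165:265],None,fx=2.5,fy=2.5,interpolation=3);m[:275,300:550]=B
D=cv2.resize(t[115:215,325:425],None,fx=2.5,fy=2.5,interpolation=3);m[:250,550:800]=D
E_=cv2.resize(s[275:375,190:310],None,fx=2.4,fy=2.4,interpolation=3);m[285:525,305:593]=E_
cv2.imwrite("pics/m4.png",m)
E
python3 d.py 437 -116 100
```

```text
t: 21.35
ee_pos: [463.0, -322.1, 133.6]
orientation: [1.916, 2.489, 0.0]
ft_force: [0.7, 0.7, 1.5]
width: 21.7
grasp_force: 30.0
t: 21.93
ee_pos: [462.8, -322.1, 133.4]
orientation: [-1.916, -2.49, 0.0]
ft_force: [-0.1, 0.5, 0.4]
width: 44.2
grasp_force: 0.0
t: 22.6
ee_pos: [462.1, -321.5, 222.2]
orientation: [-1.915, -2.488, 0.0]
ft_force: [0.6, -0.1, -0.5]
width: 44.0
grasp_force: 0.0
[[331.5 273.4]
 [330.7 235.2]]
ee [ 462.2 -321.6  222. ] delta tool [204.9  28.5 122.3] toolx yaw 1.83 tilt [-0.0021  0.0015 -1.    ] q6 [-0.63 -0.89]
```

View pics/m4.png

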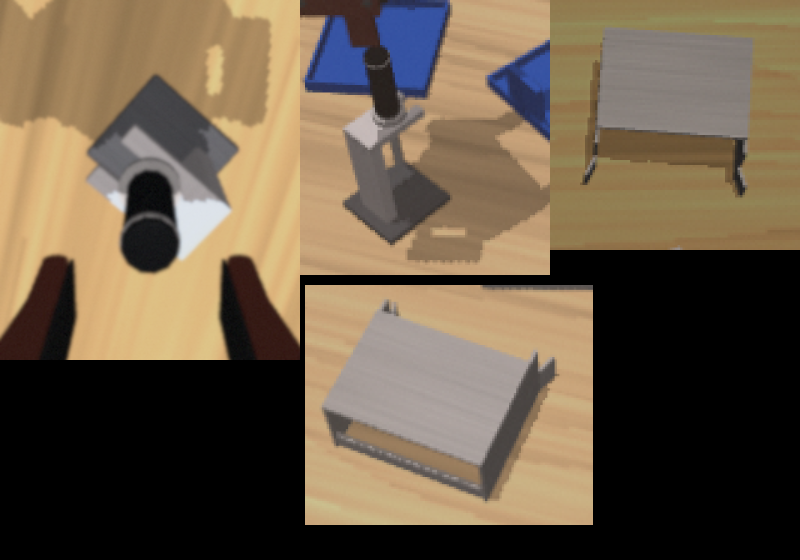

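m4: the stylus hangs properly, collar on both arms, upright. Empty bay roof corners, read in the top and scene crops, now go into a fit.

```bash
cat > bay.py <<'E'
from fit import *
def run():
    P={"top":[(345.8,125.8),(406.2,130.6),(403.4,170.2),(344.2,166.2)],"scene":[(263.8,350),(197.1,326.3),(223.3,286.3),(285.8,305.4)]}
    for vs in(["top"],["scene"],["top","scene"]):
        def f(p):
            L=np.array([[73,p[3],69],[73,-p[3],69],[-26,-p[3],69],[-26,p[3],69]])
            return np.concatenate([(proj(C[v],Tr(np.r_[p[:3],0],L))-P[v]).ravel() for v in vs])
        r=least_squares(f,[690,-130,-.05,69]);print(vs,r.x.round(3),np.abs(r.fun).max().round(2))
run()
# tray pose in these static cams for cross-calibration: top/scene vs wrist
E
python3 bay.py
python3 -m pendant '{"grip":[0,0,0,0,0,0,0,0,0,0],"linear":[[20,3,0],[30,5,0],[30,5,0],[30,5,0],[30,5,0],[30,4,0],[20,2,0],[10,1,0],[0,0,0],[0,0,0]],"angular":[[0,0,0],[0,0,0],[0,0,0],[0,0,0],[0,0,0],[0,0,0],[0,0,0],[0,0,0],[0,0,0],[0,0,0]]}'
python3 - <<'E'
from h import *
from s import T
c,s=np.cos(T[2]),np.sin(T[2]);print("tab",T[0]-62*c,T[1]-62*s)
E
python3 d.py 442.8 -115.5 26
```

```text
['top'] [ 6.99767e+02 -1.37224e+02 -9.30000e-02  6.90210e+01] 0.66
['scene'] [ 7.02530e+02 -1.34133e+02 -9.70000e-02  6.81080e+01] 1.67
['top', 'scene'] [ 7.01215e+02 -1.35556e+02 -9.60000e-02  6.85750e+01] 1.93
t: 23.58
ee_pos: [440.8, -121.3, 223.3]
orientation: [1.915, 2.491, -0.0]
ft_force: [0.2, 0.3, 1.5]
width: 43.7
grasp_force: 0.0
tab 442.7997903053078 -115.49890241647549
ee [ 440.8 -121.3  223.3] delta tool [  5.1   3.4 197.3] toolx yaw 1.831 tilt [-2.e-04 -2.e-04 -1.e+00] q6 [-0.29 -0.55]
```

The bay is at about (701,-135.5) with yaw -0.096. Now I descend onto the tab, partly open.

```bash
python3 -m pendant '{"grip":[-0.3,-0.3,-0.3,-0.3,-0.3,-0.3,-0.3,-0.3,-0.3,-0.3],"linear":[[5.1,3.4,10],[0,0,25],[0,0,30],[0,0,30],[0,0,25],[0,0,12],[0,0,3],[0,0,0],[0,0,0],[0,0,0]],"angular":[[0,0,0],[0,0,0],[0,0,0],[0,0,0],[0,0,0],[0,0,0],[0,0,0],[0,0,0],[0,0,0],[0,0,0]]}'
python3 d.py 442.8 -115.5 26
python3 - <<'E'
from h import *
from s import T
o=ctrl.get_obs();c=cam("wrist",o);im=ctrl.get_image("wrist")[:,:,::-1];cv2.imwrite("pics/tab.png",im)
cc,s=np.cos(T[2]),np.sin(T[2]);F=np.array([[cc,-s,0],[s,cc,0],[0,0,1]])
P=proj(c,[F@np.array(p,float)+[T[0],T[1],0] for p in([-66,15,58],[-58,15,58],[-66,0,58],[-58,0,58])]);print(P.round(1))
g=cv2.cvtColor(im,cv2.COLOR_BGR2GRAY)
for k in(0,2): 
    r=int(P[k,1]);x=int(P[k,0])-12;print(r,x,g[r,x:x+40].tolist())
E
```

```text
t: 24.42
ee_pos: [443.4, -115.8, 89.2]
orientation: [1.916, 2.488, 0.001]
ft_force: [-0.2, 0.5, -0.5]
width: 30.3
grasp_force: 0.0
ee [ 443.4 -115.8   89.2] delta tool [ 0.5 -0.6 63.2] toolx yaw 1.829 tilt [ 1.7e-03 -5.0e-04 -1.0e+00] q6 [-0.28 -0.54]
[[319.9 249.3]
 [335.3 249.2]
 [320.2 275.8]
 [335.2 275.8]]
249 307 [123, 123, 124, 125, 125, 127, 127, 128, 129, 131, 130, 131, 127, 119, 113, 119, 130, 136, 138, 139, 136, 137, 135, 136, 134, 136, 134, 128, 124, 136, 155, 164, 165, 164, 164, 165, 165, 165, 164, 164]
275 308 [182, 183, 181, 178, 177, 174, 169, 167, 163, 160, 155, 153, 150, 138, 127, 129, 135, 136, 135, 136, 135, 134, 134, 133, 133, 131, 128, 144, 183, 217, 226, 227, 227, 228, 227, 228, 227, 228, 227, 227]
```

The tab's edges appear at 320.5 and 335 px, as predicted. I go down and grip.

```bash
python3 -m pendant '{"grip":[-0.3,-0.3,-0.3,-0.3,-0.3,-0.3,-0.3],"linear":[[0.5,-0.6,10],[0,0,20],[0,0,20],[0,0,10],[0,0,3],[0,0,0],[0,0,0]],"angular":[[0,0,0],[0,0,0],[0,0,0],[0,0,0],[0,0,0],[0,0,0],[0,0,0]]}'
python3 -m pendant '{"grip":[-1,-1,-1,-1,-1,-1,-1,-1],"linear":[[0,0,0],[0,0,0],[0,0,0],[0,0,0],[0,0,0],[0,0,0],[0,0,0],[0,0,0]],"angular":[[0,0,0],[0,0,0],[0,0,0],[0,0,0],[0,0,0],[0,0,0],[0,0,0],[0,0,0]]}'
cat > t.py <<'E'
# tray pose from the gripped tab, and the bay
import sys
from h import *
B=(701.2,-135.5,-0.096)
o=ctrl.get_obs();R=Rn.from_rotvec(o["orientation"]).as_matrix();yaw=np.arctan2(R[1,1],R[0,1])
p=np.array(o["ee_pos"])[:2]+62*np.array([np.cos(yaw),np.sin(yaw)])
c,s=np.cos(B[2]),np.sin(B[2]);F=np.array([[c,-s],[s,c]])
print("tray",p.round(1),"yaw",yaw.round(3),"tray in bay",(F.T@(p-B[:2])).round(1),"dyaw to bay",round(B[2]-yaw,3),"ee",np.round(o["ee_pos"],1),"q",np.round(o["qpos"],2))
if len(sys.argv)>1:
    # wanted tray origin x,y in bay with bay yaw: tool shift in present axes
    g=F@np.array([float(sys.argv[1])-62,float(sys.argv[2])])+B[:2]
    d=np.r_[g-np.array(o["ee_pos"])[:2],0];print("shift present axes",(R.T@d).round(1))
E
python3 t.py -150 0
```

```text
t: 25.05
ee_pos: [442.2, -115.0, 25.8]
orientation: [1.916, 2.489, 0.0]
ft_force: [0.3, -0.2, -0.1]
width: 30.9
grasp_force: 0.0
t: 25.72
ee_pos: [442.5, -115.1, 26.0]
orientation: [1.915, 2.489, 0.001]
ft_force: [0.7, 0.5, 5.6]
width: 8.0
grasp_force: 30.0
tray [502.5 -99.2] yaw 0.259 tray in bay [-201.3   17.1] dyaw to bay -0.355 ee [ 442.5 -115.1   26. ] q [-0.28  0.54  2.1   0.    0.51 -0.54]
shift present axes [-12.3  46.    0.1]
```

Tab gripped at 8.0 mm. I turn the tray to the bay's yaw.

```bash
python3 -m pendant '{"grip":[-1,-1,-1,-1,-1,-1,-1,-1,-1,-1],"linear":[[0,0,0],[0,0,0],[0,0,0],[0,0,0],[0,0,0],[0,0,0],[0,0,0],[0,0,0],[0,0,0],[0,0,0]],"angular":[[0,0,0.025],[0,0,0.05],[0,0,0.05],[0,0,0.05],[0,0,0.05],[0,0,0.05],[0,0,0.05],[0,0,0.03],[0,0,0],[0,0,0]]}'
python3 t.py -140 0
```

```text
t: 26.55
ee_pos: [442.5, -114.9, 26.0]
orientation: [2.325, 2.111, 0.001]
ft_force: [1.1, 1.9, 7.0]
width: 7.7
grasp_force: 30.0
tray [ 504.2 -120.9] yaw -0.096 tray in bay [-197.5   -4.3] dyaw to bay 0.0 ee [ 442.5 -114.9   26. ] q [-0.28  0.54  2.1   0.    0.51 -0.18]
shift present axes [ 4.3 57.5  0.1]
```

```bash
python3 -m pendant '{"grip":[-1,-1,-1,-1,-1,-1,-1,-1,-1,-1,-1],"linear":[[0.3,4,0],[0.5,7,0],[0.5,8,0],[0.5,8,0],[0.5,8,0],[0.5,8,0],[0.5,7,0],[0.5,4.5,0],[0.5,3,0],[0,0,0],[0,0,0]],"angular":[[0,0,0],[0,0,0],[0,0,0],[0,0,0],[0,0,0],[0,0,0],[0,0,0],[0,0,0],[0,0,0],[0,0,0],[0,0,0]]}'
python3 t.py -70 0
python3 - <<'E'
from h import *
o=ctrl.get_obs();im=ctrl.get_image("wrist")[:,:,::-1].copy();tp=ctrl.get_image("top")[:,:,::-1].copy();cv2.imwrite("pics/b_w.png",im);cv2.imwrite("pics/b_t.png",tp)
B=(701.2,-135.5,-0.096);c,s=np.cos(B[2]),np.sin(B[2]);F=np.array([[c,-s,0],[s,c,0],[0,0,1]])
L=[[-26,69,69],[-26,-69,69],[-59,75,30],[-59,-75,30],[-40,66.5,30],[-40,-66.5,30],[-74,62,14],[-74,-62,14],[-206,-62,14]]
w=[F@np.array(l,float)+[B[0],B[1],0] for l in L]
P=proj(cam("wrist",o),w);Q=proj(cam("top"),w);print(P.round(0).tolist());print(Q.round(1).tolist())
for p in P: cv2.circle(im,(int(round(p[0])),int(round(p[1]))),2,(0,0,255),-1)
for p in Q: cv2.circle(tp,(int(round(p[0]*1)),int(round(p[1]))),0,(0,0,255),-1)
m=np.zeros((600,800,3),np.uint8);a=cv2.resize(im,None,fx=0.85,fy=0.85);m[:408,:544]=a
b=cv2.resize(tp[110:290,310:430],None,fx=2.1,fy=2.1,interpolation=3);m[:b.shape[0],546:546+b.shape[1]]=b
cv2.imwrite("pics/m5.png",m)
E
```

```text
t: 27.47
ee_pos: [495.5, -115.5, 25.7]
orientation: [-2.321, -2.108, 0.007]
ft_force: [-12.7, -0.3, 18.1]
width: 8.0
grasp_force: 29.9
tray [ 557.2 -121.5] yaw -0.096 tray in bay [-144.7    0.2] dyaw to bay 0.0 ee [ 495.5 -115.5   25.7] q [-0.25  0.58  1.98 -0.    0.59 -0.16]
shift present axes [-0.2 74.7 -0.6]
[[834.0, 176.0], [722.0, 476.0], [684.0, 142.0], [607.0, 432.0], [717.0, 164.0], [643.0, 417.0], [620.0, 167.0], [569.0, 393.0], [331.0, 397.0]]
[[342.8, 165.5], [403.0, 170.0], [338.6, 184.5], [402.3, 189.3], [342.8, 177.1], [399.1, 181.3], [343.4, 193.1], [395.5, 197.0], [392.6, 251.4]]
```

View pics/m5.png

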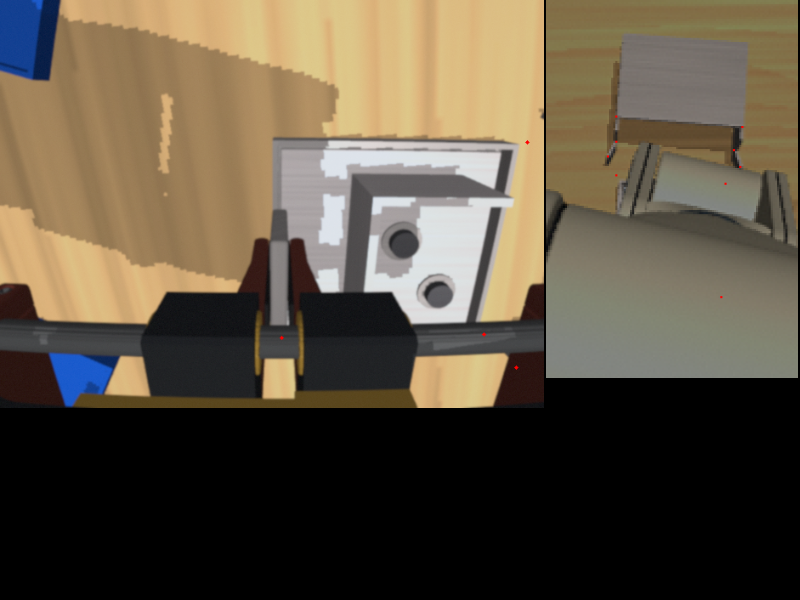

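The tray is straight in the fingers with the foot in it. The arm presses it on the table at about 18 N while dragging, so I ease up by a little before going on.

```bash
python3 -m pendant '{"grip":[-1,-1,-1,-1],"linear":[[0,0,-0.5],[0,0,-0.5],[0,0,0],[0,0,0]],"angular":[[0,0,0],[0,0,0],[0,0,0],[0,0,0]]}'
python3 t.py -125 0
python3 -m pendant '{"grip":[-1,-1,-1,-1,-1],"linear":[[0,0,-0.5],[0,0,-0.5],[0,0,0],[0,0,0],[0,0,0]],"angular":[[0,0,0],[0,0,0],[0,0,0],[0,0,0],[0,0,0]]}'
python3 t.py -125 0
```

```text
t: 27.9
ee_pos: [499.2, -116.1, 26.0]
orientation: [-2.325, -2.112, 0.001]
ft_force: [0.4, -0.2, -5.2]
width: 7.9
grasp_force: 30.0
tray [ 560.9 -122. ] yaw -0.096 tray in bay [-140.9   -0. ] dyaw to bay -0.0 ee [ 499.2 -116.1   26. ] q [-0.25  0.58  1.97 -0.    0.59 -0.16]
shift present axes [ 0.  15.9 -0. ]
t: 28.32
ee_pos: [499.6, -116.2, 27.4]
orientation: [-2.325, -2.112, 0.0]
ft_force: [0.4, 0.1, -5.0]
width: 7.9
grasp_force: 30.0
tray [ 561.3 -122.1] yaw -0.096 tray in bay [-1.406e+02 -1.000e-01] dyaw to bay -0.0 ee [ 499.6 -116.2   27.4] q [-0.25  0.58  1.97 -0.    0.59 -0.16]
shift present axes [ 0.1 15.6 -0. ]
```

Lifted by about 1 mm the tray rides free, which suits the insertion. I go in slowly, watching force.

```bash
python3 -m pendant '{"grip":[-1,-1,-1,-1,-1,-1,-1,-1,-1,-1,-1,-1],"linear":[[0,2,0.2],[0,4,0.2],[0,5,0.2],[0,5,0],[0,5,0],[0,5,0],[0,5,0],[0,5,0],[0,5,0],[0,3,0],[0,0,0],[0,0,0]],"angular":[[0,0,0],[0,0,0],[0,0,0],[0,0,0],[0,0,0],[0,0,0],[0,0,0],[0,0,0],[0,0,0],[0,0,0],[0,0,0],[0,0,0]]}'
python3 t.py 0 0
python3 -m pendant '{"grip":[-1,-1,-1,-1,-1,-1,-1,-1,-1,-1],"linear":[[0,2,0],[0,4,0],[0,5,0],[0,5,0],[0,5,0],[0,5,0],[0,4,0],[0,2,0],[0,0,0],[0,0,0]],"angular":[[0,0,0],[0,0,0],[0,0,0],[0,0,0],[0,0,0],[0,0,0],[0,0,0],[0,0,0],[0,0,0],[0,0,0]]}'
python3 t.py 0 0
```

```text
t: 29.32
ee_pos: [543.3, -120.4, 26.8]
orientation: [-2.325, -2.112, 0.0]
ft_force: [-0.5, -0.3, -5.0]
width: 7.8
grasp_force: 30.0
tray [ 605.  -126.3] yaw -0.096 tray in bay [-96.6  -0.1] dyaw to bay -0.0 ee [ 543.3 -120.4   26.8] q [-0.24  0.62  1.88 -0.    0.64 -0.14]
shift present axes [ 0.1 96.6 -0. ]
t: 30.15
ee_pos: [575.1, -123.4, 26.7]
orientation: [-2.325, -2.112, 0.0]
ft_force: [-0.6, 0.8, -5.1]
width: 8.0
grasp_force: 30.0
tray [ 636.8 -129.4] yaw -0.096 tray in bay [-64.7  -0.1] dyaw to bay -0.0 ee [ 575.1 -123.4   26.7] q [-0.23  0.65  1.81 -0.    0.69 -0.14]
shift present axes [ 0.1 64.7 -0. ]
```

```bash
python3 -m pendant '{"grip":[-1,-1,-1,-1,-1,-1,-1,-1,-1,-1,-1,-1],"linear":[[0,2,0],[0,4,0],[0,5,0],[0,5,0],[0,5,0],[0,5,0],[0,5,0],[0,5,0],[0,5,0],[0,3,0],[0,0,0],[0,0,0]],"angular":[[0,0,0],[0,0,0],[0,0,0],[0,0,0],[0,0,0],[0,0,0],[0,0,0],[0,0,0],[0,0,0],[0,0,0],[0,0,0],[0,0,0]]}'
python3 t.py 0 0
python3 -m pendant '{"grip":[-1,-1,-1,-1,-1,-1,-1,-1],"linear":[[0,2,0],[0,2,0],[0,2,0],[0,2,0],[0,2,0],[0,2,0],[0,0,0],[0,0,0]],"angular":[[0,0,0],[0,0,0],[0,0,0],[0,0,0],[0,0,0],[0,0,0],[0,0,0],[0,0,0]]}'
python3 t.py 0 0
```

```text
t: 31.15
ee_pos: [619.0, -127.6, 26.7]
orientation: [-2.325, -2.112, 0.0]
ft_force: [-0.2, 0.5, -4.3]
width: 7.8
grasp_force: 30.0
tray [ 680.7 -133.6] yaw -0.096 tray in bay [-20.6  -0.1] dyaw to bay -0.0 ee [ 619.  -127.6   26.7] q [-0.22  0.69  1.7  -0.    0.75 -0.13]
shift present axes [ 0.1 20.6 -0. ]
t: 31.82
ee_pos: [631.0, -128.8, 26.8]
orientation: [2.325, 2.112, 0.0]
ft_force: [-0.4, -0.3, -4.8]
width: 7.6
grasp_force: 30.0
tray [ 692.7 -134.8] yaw -0.096 tray in bay [-8.5 -0.1] dyaw to bay -0.0 ee [ 631.  -128.8   26.8] q [-0.22  0.71  1.67 -0.    0.76 -0.12]
shift present axes [0.1 8.5 0. ]
```

Now I set the tray down by 0.7 mm and push the last stretch in small steps until the back stop shows in the force.

```bash
python3 -m pendant '{"grip":[-1,-1,-1,-1,-1,-1,-1,-1],"linear":[[0,1,0.3],[0,1,0.3],[0,1,0],[0,1,0],[0,1,0],[0,1,0],[0,0,0],[0,0,0]],"angular":[[0,0,0],[0,0,0],[0,0,0],[0,0,0],[0,0,0],[0,0,0],[0,0,0],[0,0,0]]}'
python3 t.py 0 0
python3 -m pendant '{"grip":[-1,-1,-1,-1,-1,-1],"linear":[[0,0.7,0],[0,0.7,0],[0,0.7,0],[0,0.7,0],[0,0,0],[0,0,0]],"angular":[[0,0,0],[0,0,0],[0,0,0],[0,0,0],[0,0,0],[0,0,0]]}'
python3 t.py 0 0
```

```text
t: 32.48
ee_pos: [637.0, -129.4, 26.3]
orientation: [2.325, 2.112, 0.0]
ft_force: [0.4, 0.3, -5.2]
width: 7.8
grasp_force: 30.0
tray [ 698.7 -135.3] yaw -0.096 tray in bay [-2.5 -0.1] dyaw to bay -0.0 ee [ 637.  -129.4   26.3] q [-0.22  0.71  1.66 -0.    0.77 -0.12]
shift present axes [0.1 2.5 0. ]
t: 32.98
ee_pos: [639.7, -129.7, 26.2]
orientation: [2.325, 2.112, 0.0]
ft_force: [-0.2, 0.7, -4.3]
width: 8.0
grasp_force: 30.0
tray [ 701.4 -135.6] yaw -0.096 tray in bay [ 0.3 -0.1] dyaw to bay 0.0 ee [ 639.7 -129.7   26.2] q [-0.22  0.72  1.65 -0.    0.77 -0.12]
shift present axes [ 0.1 -0.3 -0. ]
```

```bash
python3 -m pendant '{"grip":[-1,-1,-1,-1,-1,-1],"linear":[[0,0.6,0],[0,0.6,0],[0,0.6,0],[0,0,0],[0,0,0],[0,0,0]],"angular":[[0,0,0],[0,0,0],[0,0,0],[0,0,0],[0,0,0],[0,0,0]]}'
python3 t.py
python3 -m pendant '{"grip":[-1,-1,-1,-1,-1,-1],"linear":[[0,0.6,0],[0,0.6,0],[0,0.6,0],[0,0,0],[0,0,0],[0,0,0]],"angular":[[0,0,0],[0,0,0],[0,0,0],[0,0,0],[0,0,0],[0,0,0]]}'
python3 t.py
```

```text
t: 33.48
ee_pos: [640.1, -129.5, 26.1]
orientation: [-2.324, -2.11, 0.002]
ft_force: [-5.6, 1.1, -0.9]
width: 8.0
grasp_force: 30.0
tray [ 701.8 -135.5] yaw -0.096 tray in bay [0.6 0.1] dyaw to bay 0.0 ee [ 640.1 -129.5   26.1] q [-0.22  0.72  1.65  0.    0.78 -0.12]
t: 33.98
ee_pos: [640.1, -129.5, 26.1]
orientation: [-2.322, -2.109, 0.006]
ft_force: [-12.5, 1.3, 3.6]
width: 7.9
grasp_force: 30.0
tray [ 701.8 -135.4] yaw -0.096 tray in bay [0.6 0.2] dyaw to bay 0.0 ee [ 640.1 -129.5   26.1] q [-0.22  0.72  1.65 -0.    0.78 -0.12]
```

The stop is reached: the force rises to 12 N without motion, at 0.6 mm from the expected home. I release to a narrow gap, nudge once more with the outer finger, then centre and open.

```bash
python3 -m pendant '{"grip":[-1,-1,-0.7,-0.7,-0.7,-0.7],"linear":[[0,-0.6,0.2],[0,-0.6,0],[0,0,0],[0,0,0],[0,0,0],[0,0,0]],"angular":[[0,0,0],[0,0,0],[0,0,0],[0,0,0],[0,0,0],[0,0,0]]}'
python3 t.py
python3 -m pendant '{"grip":[-0.7,-0.7,-0.7,-0.7,-0.7,-0.7],"linear":[[0,0.8,0],[0,0.8,0],[0,0.8,0],[0,0.6,0],[0,0,0],[0,0,0]],"angular":[[0,0,0],[0,0,0],[0,0,0],[0,0,0],[0,0,0],[0,0,0]]}'
python3 t.py
```

```text
t: 34.48
ee_pos: [642.6, -130.0, 26.5]
orientation: [2.325, 2.112, 0.001]
ft_force: [-0.6, -0.3, 1.4]
width: 13.4
grasp_force: 1.1
tray [ 704.3 -136. ] yaw -0.096 tray in bay [ 3.2 -0.2] dyaw to bay 0.0 ee [ 642.6 -130.    26.5] q [-0.22  0.72  1.65  0.    0.78 -0.12]
t: 34.98
ee_pos: [642.6, -130.0, 26.2]
orientation: [-2.322, -2.11, 0.005]
ft_force: [-11.8, 0.4, 9.8]
width: 13.1
grasp_force: 5.8
tray [ 704.3 -135.9] yaw -0.096 tray in bay [ 3.2 -0.1] dyaw to bay -0.0 ee [ 642.6 -130.    26.2] q [-0.22  0.72  1.64 -0.    0.78 -0.12]
```

The tab does not move under 11.8 N, so the tray is home. I back to the centre, open, and lift.

```bash
python3 -m pendant '{"grip":[-0.7,-0.7,-0.7,-0.3,-0.3,-0.3,-0.3],"linear":[[0,-2,0],[0,-2,0],[0,-1.2,0],[0,0,0],[0,0,0],[0,0,0],[0,0,0]],"angular":[[0,0,0],[0,0,0],[0,0,0],[0,0,0],[0,0,0],[0,0,0],[0,0,0]]}'
python3 t.py
python3 -m pendant '{"grip":[-0.3,-0.3,-0.3,-0.3,-0.3,-0.3,-0.3,-0.3,-0.3,-0.3,-0.3,-0.3],"linear":[[0,0,-5],[0,0,-10],[0,0,-15],[0,0,-25],[0,0,-30],[0,0,-35],[0,-20,-30],[0,-35,0],[0,-35,0],[0,-20,0],[0,0,0],[0,0,0]],"angular":[[0,0,0],[0,0,0],[0,0,0],[0,0,0],[0,0,0],[0,0,0],[0,0,0],[0,0,0],[0,0,0],[0,0,0],[0,0,0],[0,0,0]]}'
python3 - <<'E'
from h import *
o=ctrl.get_obs();im=ctrl.get_image("wrist");tp=ctrl.get_image("top");sc=ctrl.get_image("scene")
for n,i in(("f_w",im),("f_t",tp),("f_s",sc)): cv2.imwrite(f"pics/{n}.png",i[:,:,::-1])
# compare stock with the first pictures
for n,a in(("top",tp),("scene",sc)):
    b=cv2.imread(f"pics/{n}0.png");d=cv2.absdiff(a[:,:,::-1].copy(),b).max(2)>40
    boxes={"top":{"pickbin":(140,245,210,305),"carton":(208,272,235,302),"jar":(160,175,195,212),"coupling":(434,168,464,198),"bayfull":(225,128,292,200),"rest":(436,230,490,285)},"scene":{"pickbin":(450,232,525,295),"carton":(426,228,456,262),"jar":(462,315,500,360),"coupling":(160,262,192,298),"stylus":(180,150,225,240)}}[n]
    print(n,{k:round(float(d[y0:y1,x0:x1].mean()),3) for k,(x0,y0,x1,y1) in boxes.items()})
# tab edges in wrist view against home
c=cam("wrist",o);yaw=-0.096;p=np.array([640.1,-129.5]);u=np.array([np.cos(yaw),np.sin(yaw)]);v=np.array([-u[1],u[0]])
P=proj(c,[np.r_[p+u*a+v*b,58] for a in(-4,4) for b in(10,)]);r=int(P[0,1]);x=int(P[0,0])-10
print(P.round(1),cv2.cvtColor(im,cv2.COLOR_RGB2GRAY)[r,x:x+36].tolist())
E
```

```text
t: 35.57
ee_pos: [640.2, -129.7, 26.1]
orientation: [2.325, 2.112, 0.0]
ft_force: [0.2, -0.4, 0.4]
width: 30.2
grasp_force: 0.0
tray [ 701.9 -135.7] yaw -0.096 tray in bay [ 0.7 -0.1] dyaw to bay -0.0 ee [ 640.2 -129.7   26.1] q [-0.22  0.72  1.65 -0.    0.77 -0.12]
t: 36.57
ee_pos: [530.5, -119.3, 177.9]
orientation: [2.324, 2.11, 0.002]
ft_force: [0.9, -0.3, 0.2]
width: 30.7
grasp_force: 0.0
top {'pickbin': 0.0, 'carton': 0.0, 'jar': 0.0, 'coupling': 0.191, 'bayfull': 0.0, 'rest': 0.099}
scene {'pickbin': 0.0, 'carton': 0.0, 'jar': 0.0, 'coupling': 0.0, 'stylus': 0.003}
[[470.3 215.8]
 [480.8 215.8]] [62, 62, 62, 63, 65, 64, 65, 65, 68, 92, 132, 172, 200, 207, 206, 203, 198, 195, 191, 190, 204, 217, 221, 222, 221, 221, 222, 221, 216, 196, 171, 157, 155, 156, 154, 154]
```

Stock is unchanged: the scene differences are 0, and the top-view change at the coupling is the arm in view. The tab's edges are where home puts them, so I hand in.

```bash
python3 -c "
from workcell import ctrl
print(ctrl.close_job())"
```

```text
the job is handed in; nothing more can be done
None
```

I ran the stylus tip along the whole seam at about 24 mm/s, hung the stylus back in its fork, pushed the tray with the foot fully home in the empty bay, and handed in at about 37 s. The surrounding stock was unmoved in the before/after pictures, and the verdict was not reported back.

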